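Load a kiln shelf with a bridged tier

ROBOT

A 6-joint arm with a two-finger parallel gripper is mounted at the origin on the work surface. World frame = base frame: x ahead of the robot, y to its left, z up, the work surface at z = 0. Lengths are in m, angles in rad, forces in N, time in s.
With the tool pointing down it reaches from about 0.25 to 0.725 m from the base axis. Payload 4 kg.
Tool frame: the origin (TCP) lies midway between the tips of the shut fingers; the grasp point (between the pads) lies 19 mm behind it; z points along the fingers, y is the direction in which the jaws open and shut (so a half turn about z gives the same grasp; the last joint's range is limited). The gripper opens to 85 mm and grips with 20 to 120 N. Pads are 22 mm wide; open, the fingers measure 114 mm over their backs; the gripper's body (76 mm by 85 mm) begins 54 mm behind the grasp point. The pads swing forward as they close: fully open they stand 13 mm farther back than shut.
Start: joints at [1.182, 0.241, 0.005, 1.335, 0, 1.571], TCP at [0.19, 0.463, 0.231] pointing down, gripper open.
Joint ranges: [-2.72, 2.72], [-1.05, 1.87], [-1.09, 1.28], [-1.99, 2.15], [-1.42, 1.44], [-3.14, 3.14]. Speed limits (rad/s): [2.79, 2.79, 3.14, 3.14, 3.14, 3.14].

INTERFACE

Orientations are given as a unit quaternion [x, y, z, w].
In Python, from workcell import bot, eyes, job gives the robot as it stands.
- The arm moves only by the shell command python3 -m crank 'ROWS'. ROWS is a JSON object of lists of equal length, an entry for each row: "dr": the turn, a rotation vector about the tool's x, y, z in rad, a list of three; "travel": the shift along the tool's x, y, z in m, a list of three; "hand": the finger opening in m, from 0 to 0.0854. In form: {"dr": [[wx, wy, wz], ...], "travel": [[x, y, z], ...], "hand": [hand, ...]}. A call has 1 to 10 rows; each row is the pose to reach, as a shift and turn from the pose commanded when the call began, along the tool's axes at that moment; what a row does not reach only later rows make up. A row lasts 1/8 s, in which the tool goes at most 62.5 mm and 10.7 degrees, less where a joint would pass 70% of its speed; a pose out of reach is approached as far as the arm can. A call with a gripper value outside its range is refused whole. The fingers move at their own pace and stop on an object; the grip force is fixed at half the most. Time passes only in rows, so rows that repeat a pose let the fingers close. It gives the time, the measured TCP pose, the force and the opening at its end, in the units of the state.
- bot.get_obs(): the state, without advancing time (a new reading comes with each control period).
- eyes.camera(name): name is "scene" or "side" or "wrist"; returns a dict with "color" (400x640x3 uint8, red, green, blue), "K" (3x3 intrinsics, pixels), "R" (3x3) and "t" (3): a world point X has camera coordinates R X + t; the wrist camera has in their place "T_tool_cam" (4x4, takes a point from camera to tool coordinates, whose origin is the TCP and whose axes are the flange's). Camera axes: x right, y down, z forward; pixel columns grow to the right and rows downward; lengths in m; the calibration is good to about 2 mm. A picture is of the moment at which its call begins: read the wrist's pose just before it. There is no depth.
- job.job_done(): hands the job in, once; it reports no verdict.
The state is a dict: "clock": time; "joint_pos": joint angles; "joint_vel": joint speeds; "tau": joint torques, N m; "eef_pos": TCP position; "tool_rot": TCP orientation; "ft_force": force on the tool from outside, world axes, zero at the start; "ft_torque": the same for the moment, N m; "grip_width": finger opening in m.
Only numpy, scipy, OpenCV 4.12 (cv2) and the standard library are available. Lean on these libraries where they do the work, as an engineer would, in place of code of your own. Each camera call takes 0.05 s, during which the arm holds its last target.

TASK

Load the kiln shelf for firing: first stand the two matching square posts upright on the two squares drawn on the shelf, one on each, and lay the square tile flat in the middle of the shelf between them. Then bridge the two posts with the long narrow plate, centred over the shelf and in line with it, and finally stand the mug upright on the middle of the plate. Leave the round post and the six-sided tile where they are.

Things in the scene. Friction and masses are not known exactly. Their poses are not given: they have to be found in the camera images.
- shelf: Kiln shelf, a fixed flat rectangular slab with a whitish top, 160 (x) x 260 (y) x 15 mm high, lying on the table to the left or right. Origin: centre of its underside, on the table; z up. Two dark square outlines (about 47 mm) are drawn on its top: their centres lie at y = +70 and y = -70 mm, x = 0 in its frame.
- post_a: Square kiln post, sandy ceramic, loose, 38 x 38 mm and 50 mm high with a dark dot (flat mark, not a hole) on top, about 0.13 kg; standing on the table. Origin: centre of its underside; z up, x and y square to its faces. Twin of post_b: either may go on either drawn square.
- post_b: Square kiln post, the twin of post_a: same shape, size and axes, about the same weight.
- tile: Square grey clay tile with square dark lines on top, hard and dry, loose, 60 x 60 x 10 mm thick, about 0.075 kg; lies on the blue disc (10 mm thick, 260 mm across, fixed to the table). Origin: centre of its underside; z up, x and y square to its edges.
- bridge: Long narrow plate, sandy ceramic with a whitish top, loose, 64 (x) x 190 (y) x 14 mm thick, about 0.32 kg; lies flat on the table. Origin: centre of its underside; z up.
- mug: Small grey clay mug, hard and dry, loose, straight-sided, 56 mm across and 65 mm high, about 0.14 kg; its handle sticks out to its +y side, to 64 mm from the axis. Stands on the blue disc (top 10 mm above the table), handle pointing roughly away from the disc's middle. Origin: centre of its underside; z up. Can be gripped across its body along its x axis, clear of the handle.
- round_post: Bystander, loose: round kiln post, same sandy ceramic, 38 mm across and 75 mm high, standing on the table. Not to be moved. Origin: centre of its underside.
- hex_tile: Bystander, loose: six-sided grey clay tile with a dark ring on top, 60 mm across its flats, 10 mm thick, lying on the blue disc. Not to be moved. Origin: centre of its underside.
Mind the look-alikes: they are no part of the job. What is shaped like the post_a but pink or red is not meant.

How it is judged:
By the outcome, as a careful person would: the job done as asked, in the order asked, and still so for the second after the job is handed in, with the robot touching nothing.
It also fails if it takes over 144 s, if anything falls off the work surface, if the arm or the gripper's body presses on something with over 40 N, if the wrist force passes 120 N, or if a joint passes its speed limit or range.

## Working session

There is one attempt and no reset: what is moved stays moved. The work goes in short steps, Python scripts to look and compute and a shell command to move; the robot and the scene stay as the last step left them, time stands still between calls to the robot, and variables do not carry over. Pictures are saved under pics/ and viewed, and the job is handed in when it is done.

```bash
ls; mkdir -p pics
python3 - <<'E'
from workcell import bot,eyes,job
import cv2
print(bot.get_obs())
for n in("scene","side","wrist"):
    c=eyes.camera(n); cv2.imwrite(f"pics/{n}0.png",c["color"][...,::-1])
    print(n,{k:v for k,v in c.items() if k!="color"})
E
```

```text
pics
{'clock': 0.0, 'joint_pos': array([ 1.18199869e+00,  2.41415263e-01,  3.71396096e-03,  1.33519162e+00,
       -1.38970142e-05,  1.57080465e+00]), 'joint_vel': array([-0.00289642,  0.00034268, -0.00074241, -0.00130945,  0.00167431,
        0.00069597]), 'tau': array([-4.18655770e-05, -3.72315466e+01,  2.52409798e+01,  1.72022008e-02,
       -2.53272168e-05, -8.38358343e-07]), 'eef_pos': array([0.18930156, 0.46209439, 0.2304079 ]), 'tool_rot': array([ 1.93180683e-01,  9.81162639e-01, -1.02989403e-03, -1.95684593e-04]), 'ft_force': array([ 0.34535489, -0.06655361,  0.32880774]), 'ft_torque': array([ 0.01162361, -0.03637143,  0.0241832 ]), 'grip_width': 0.0849113944355567}
scene {'K': array([[417.36232728,   0.        , 321.21899735],
       [  0.        , 417.36232728, 204.05373953],
       [  0.        ,   0.        ,   1.        ]]), 'R': array([[ 0.88072623,  0.47349513,  0.01112049],
       [ 0.36610517, -0.66570377, -0.65023496],
       [-0.30048013,  0.57675026, -0.75965178]]), 't': array([-0.44961028, -0.12632214,  1.0704175 ])}
side {'K': array([[390.72404435,   0.        , 321.61355239],
       [  0.        , 390.72404435, 203.58145934],
       [  0.        ,   0.        ,   1.        ]]), 'R': array([[ 0.99554371, -0.09310291, -0.01498557],
       [-0.06214749, -0.52823783, -0.84681904],
       [ 0.07092537,  0.84397669, -0.53166996]]), 't': array([-0.47330946,  0.07347002,  0.82760132])}
wrist {'K': array([[278.60320701,   0.        , 319.54349352],
       [  0.        , 278.60320701, 200.52085185],
       [  0.        ,   0.        ,   1.        ]]), 'T_tool_cam': array([[-1.36301866e-03, -9.49123982e-01, -3.14899682e-01,
         8.11304204e-02],
       [ 9.99998414e-01, -1.65453929e-03,  6.58452285e-04,
         7.12598199e-04],
       [-1.14596675e-03, -3.14898285e-01,  9.49124732e-01,
        -1.42752909e-01],
       [ 0.00000000e+00,  0.00000000e+00,  0.00000000e+00,
         1.00000000e+00]])}
```

View pics/scene0.png

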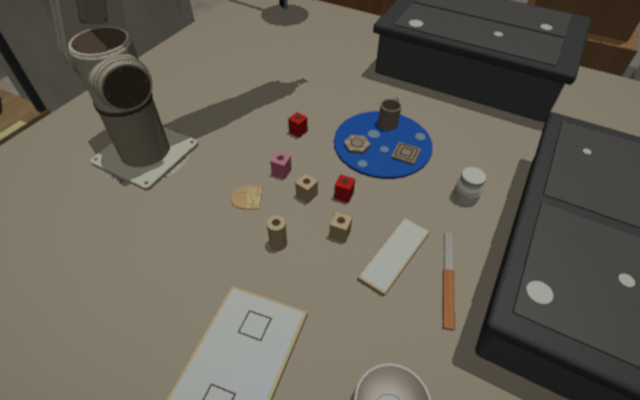

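View pics/side0.png

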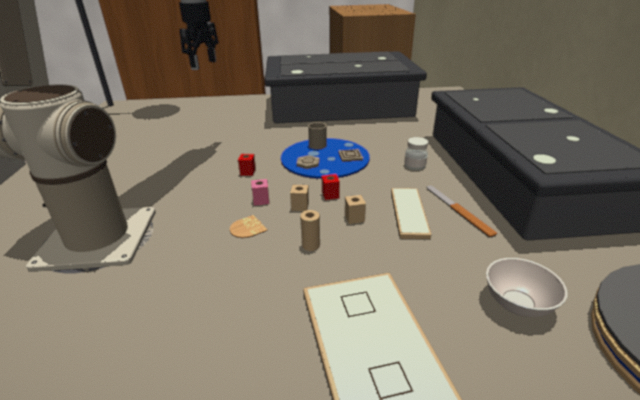

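View pics/wrist0.png

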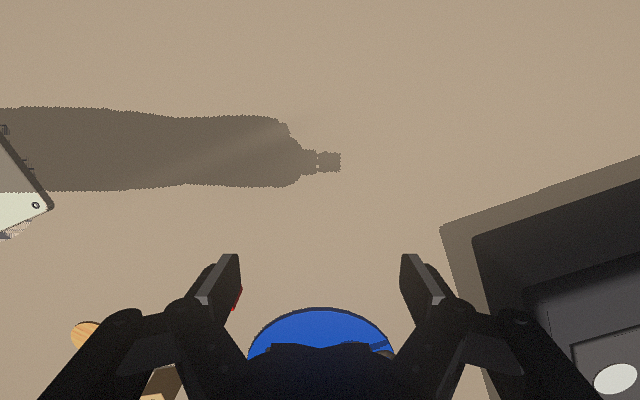

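The scene view shows the shelf at the lower left, two sandy posts near (306,188) and (341,226), the round post at (277,232), the bridge at (395,255), the disc at (383,142) with the hex tile, square tile and mug, and red and pink decoys. I'll enlarge it to get accurate pixels.

```bash
cat > h.py <<'E'
import numpy as np,cv2
from workcell import bot,eyes,job
from scipy.spatial.transform import Rotation as Ro
def cam(n):
    o=bot.get_obs(); c=eyes.camera(n)
    if n=="wrist":
        T=np.eye(4);T[:3,:3]=Ro.from_quat(o["tool_rot"]).as_matrix();T[:3,3]=o["eef_pos"]
        T=np.linalg.inv(T@c["T_tool_cam"]); c["R"]=T[:3,:3];c["t"]=T[:3,3]
    return c
def p2w(c,uv,z):
    uv=np.atleast_2d(np.array(uv,float)); d=np.c_[uv,np.ones(len(uv))]@np.linalg.inv(c["K"]).T@c["R"]
    C=-c["R"].T@c["t"]; s=(z-C[2])/d[:,2]; return C+s[:,None]*d
def w2p(c,X):
    p=(np.atleast_2d(X)@c["R"].T+c["t"])@c["K"].T; return p[:,:2]/p[:,2:]
def crop(c,x,y,w,h,s,name,grid=20):
    im=cv2.resize(c["color"][y:y+h,x:x+w,::-1],None,fx=s,fy=s,interpolation=cv2.INTER_CUBIC)
    for u in range((x//grid+1)*grid,x+w,grid):
        cv2.line(im,((u-x)*s,0),((u-x)*s,5),(0,255,0),1); cv2.putText(im,str(u),((u-x)*s-10,16),0,.4,(0,255,0),1)
    for v in range((y//grid+1)*grid,y+h,grid):
        cv2.line(im,(0,(v-y)*s),(5,(v-y)*s),(0,255,0),1); cv2.putText(im,str(v),(7,(v-y)*s+4),0,.4,(0,255,0),1)
    cv2.imwrite("pics/"+name,im)
E
python3 - <<'E'
from h import *
c=cam("scene"); crop(c,260,90,180,130,4,"a1.png");crop(c,160,210,280,190,2,"a2.png")
s=cam("side"); crop(s,230,110,210,140,3,"b1.png");crop(s,290,260,180,140,4,"b2.png")
E
```

```text
(no output)
```

View pics/a1.png

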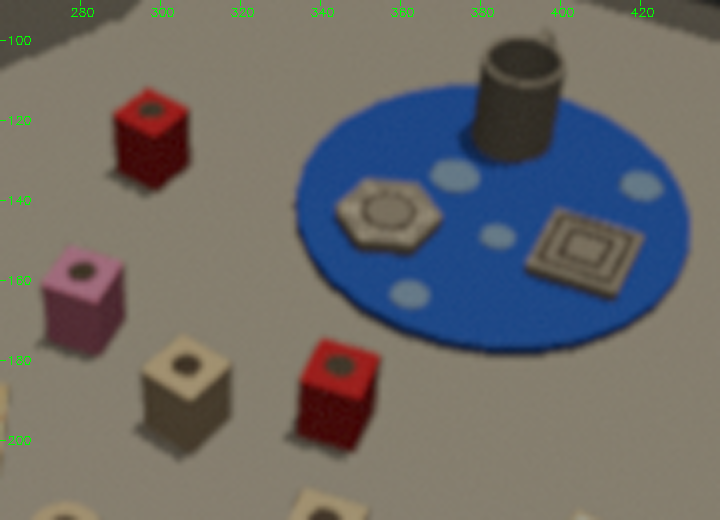

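View pics/a2.png

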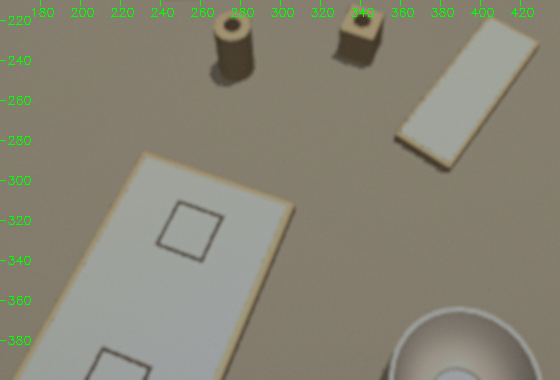

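View pics/b1.png

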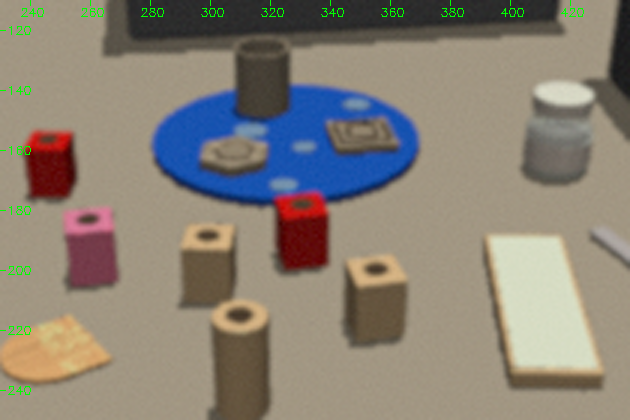

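View pics/b2.png

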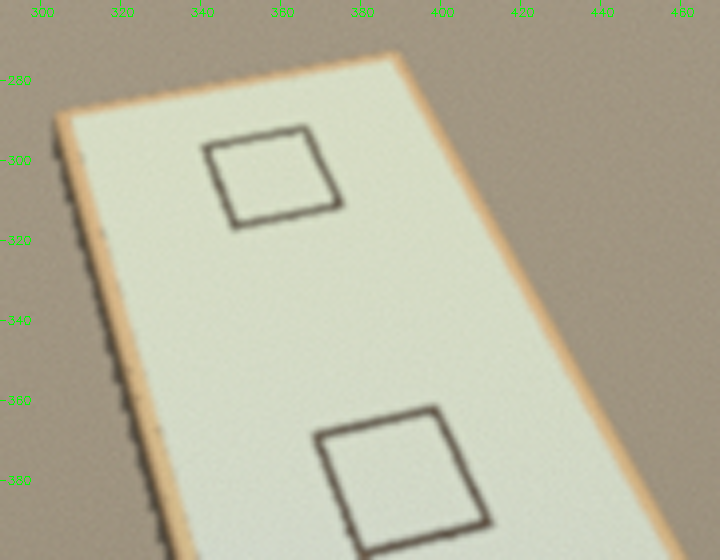

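```bash
cat > m0.py <<'E'
from h import *
c=cam("scene"); s=cam("side")
def A(l,sc,o): return np.array(l,float)/sc+np.array(o)-0.0
def rep(n,c,px,z):
    P=p2w(c,px,z)[:,:2]; e=np.roll(P,-1,0)-P
    print(n,P.mean(0).round(4),"len",np.linalg.norm(e,axis=1).round(4),"ang",np.degrees(np.arctan2(e[:,1],e[:,0])).round(1))
a1=lambda l:A(l,4,(260,90)); a2=lambda l:A(l,2,(160,210)); b1=lambda l:A(l,3,(230,110)); b2=lambda l:A(l,4,(290,260))
rep("post1",c,a1([(183,334),(232,366),(192,402),(142,374)]),.05)
rep("post1s",s,b1([(189,228),(236,226),(236,252),(181,253)]),.05)
rep("post2s",s,b1([(345,262),(393,257),(407,283),(357,289)]),.05)
rep("dot1",c,a1([(187,365)]),.05);rep("dot1s",s,b1([(208,236)]),.05)
rep("dot2",c,a1([(324,517)]),.05);rep("dot2s",s,b1([(376,269)]),.05)
rep("tile",c,a1([(562,207),(644,236),(615,287),(529,258)]),.02)
rep("tiles",s,b1([(327,122),(386,118),(398,148),(337,152)]),.02)
rep("hex",c,a1([(389,211)]),.02)
rep("mug",c,a1([(525,62)]),.075)
rep("mugs",s,b1([(263,47)]),.075)
rep("handle",c,a1([(550,38)]),.07)
rep("bridge",c,a2([(486,14),(538,42),(449,163),(397,131)]),.014)
rep("bridges",s,b1([(486,235),(562,235),(602,370),(511,374)]),.014)
rep("sq1",c,a2([(180,201),(223,216),(201,261),(156,244)]),.015)
rep("sq1s",s,b2([(205,147),(306,127),(342,206),(235,228)]),.015)
rep("sq2s",s,b2([(317,435),(436,408),(490,522),(362,554)]),.015)
rep("disc",c,[(383,142)],.01)
rep("round",c,a2([(72,25)]),.075); rep("rounds",s,b1([(240,314)]),.075)
for n,p in (("red",(339,366)),("red2",(151,110)),("pink",(82,272))): rep(n,c,a1([p]),.05)
E
python3 m0.py
```

```text
post1 [0.4331 0.074 ] len [0.0379 0.0356 0.0356 0.039 ] ang [ -13.3 -100.2  171.9   83.3]
post1s [0.4335 0.0671] len [0.0363 0.0393 0.0409 0.0378] ang [ -1.9 -93.7 175.3  79.2]
post2s [0.5495 0.0055] len [0.0362 0.0367 0.0366 0.0375] ang [   4.6  -84.6 -174.2   94.8]
dot1 [0.4315 0.0764] len [0.] ang [0.]
dot1s [0.4318 0.0727] len [0.] ang [0.]
dot2 [0.5488 0.0153] len [0.] ang [0.]
dot2s [0.5507 0.0102] len [0.] ang [0.]
tile [0.5882 0.3141] len [0.0562 0.0537 0.0568 0.0558] ang [  -0.8  -90.  -178.7   89.4]
tiles [0.5868 0.3005] len [0.0583 0.0676 0.0572 0.0669] ang [   2.   -90.5 -178.6   90.4]
hex [0.4635 0.2838] len [0.] ang [0.]
mug [0.5023 0.4012] len [0.] ang [0.]
mugs [0.5019 0.3971] len [0.] ang [0.]
handle [0.5049 0.441 ] len [0.] ang [0.]
bridge [0.6744 0.0179] len [0.0643 0.1841 0.0598 0.1848] ang [ -8.5 -98.8 172.2  82.6]
bridges [0.6759 0.0136] len [0.0618 0.1851 0.0628 0.1901] ang [ -6.8 -98.7 177.7  81.1]
sq1 [ 0.5103 -0.2542] len [0.0437 0.0456 0.0446 0.0451] ang [   8.6  -82.5 -172.1   96.3]
sq1s [ 0.5115 -0.2562] len [0.0446 0.045  0.0447 0.0448] ang [   8.8  -82.3 -171.4   97.5]
sq2s [ 0.5313 -0.3943] len [0.0438 0.0439 0.0444 0.0442] ang [   8.1  -81.6 -171.6   97.7]
disc [0.5174 0.3302] len [0.] ang [0.]
round [ 0.3059 -0.1502] len [0.] ang [0.]
rounds [ 0.447  -0.0744] len [0.] ang [0.]
red [0.5074 0.1174] len [0.] ang [0.]
red2 [0.2967 0.2663] len [0.] ang [0.]
pink [0.3389 0.1128] len [0.] ang [0.]
```

```bash
cat >> h.py <<'E'
def yaw():
    R=Ro.from_quat(bot.get_obs()["tool_rot"]).as_matrix(); return np.degrees(np.arctan2(R[1,1],R[0,1]))
def plan(x,y,z,yw):
    """target tool pose, tool down, tool-y at world angle yw deg; gives travel & dr"""
    o=bot.get_obs(); R=Ro.from_quat(o["tool_rot"]).as_matrix()
    a=np.radians(yw); ty=np.array([np.cos(a),np.sin(a),0]); tz=np.array([0,0,-1.]); Rt=np.c_[np.cross(ty,tz),ty,tz]
    tr=R.T@(np.array([x,y,z])-o["eef_pos"]); dr=Ro.from_matrix(R.T@Rt).as_rotvec()
    print("plan travel",tr.round(4),"dr",dr.round(3),"| yaw now",yaw().round(1),"rows>=",max(np.linalg.norm(tr)/.0625,np.degrees(np.linalg.norm(dr))/10.7).round(1),"t",round(o["clock"],2),"w",round(o["grip_width"],4))
E
python3 -c "
from h import *
plan(.49,.03,.27,84)"
```

```text
plan travel [-0.4421 -0.2863 -0.0388] dr [-0.001 -0.    -0.284] | yaw now 67.7 rows>= 8.4 t 0.35 w 0.0858
```

```bash
python3 -m crank '{"dr":[[0,0,-0.284],[0,0,-0.284],[0,0,-0.284],[0,0,-0.284],[0,0,-0.284],[0,0,-0.284],[0,0,-0.284],[0,0,-0.284],[0,0,-0.284],[0,0,-0.284]],"travel":[[-0.442,-0.286,-0.039],[-0.442,-0.286,-0.039],[-0.442,-0.286,-0.039],[-0.442,-0.286,-0.039],[-0.442,-0.286,-0.039],[-0.442,-0.286,-0.039],[-0.442,-0.286,-0.039],[-0.442,-0.286,-0.039],[-0.442,-0.286,-0.039],[-0.442,-0.286,-0.039]],"hand":[0.085,0.085,0.085,0.085,0.085,0.085,0.085,0.085,0.085,0.085]}'
python3 -c "
from h import *
plan(.49,.03,.27,84)
c=cam('wrist');cv2.imwrite('pics/w1.png',c['color'][...,::-1]);np.savez('w1.npz',**c)
crop(c,180,100,300,220,2,'w1c.png')"
```

```text
clock: 1.6
eef_pos: [0.4912, 0.0284, 0.27]
tool_rot: [0.054, 0.999, -0.0, 0.0]
ft_force: [-0.1, 0.7, 0.9]
grip_width: 0.0849
plan travel [0.0014 0.0014 0.    ] dr [-0.     0.    -0.004] | yaw now 83.8 rows>= 0.0 t 1.6 w 0.0849
```

View pics/w1.png

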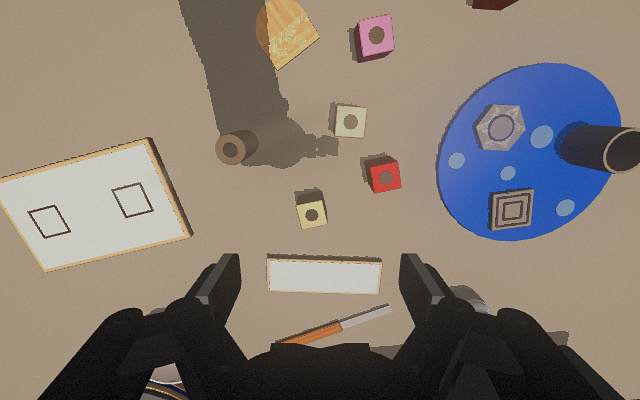

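The wrist view shows everything: the posts at (350,122) and (312,214), the round post at (235,148), the tile at (512,210), the hex tile at (500,125), the mug at about (620,150), the bridge at (324,276) and the drawn squares at (132,200) and (49,221). I'll enlarge these for corners.

```bash
python3 -c "
from h import *
c=dict(np.load('w1.npz'))
crop(c,285,90,110,150,4,'c1.png',10);crop(c,0,130,200,145,4,'c2.png')
crop(c,440,60,200,150,4,'c3.png');crop(c,255,200,140,100,5,'c4.png',10);crop(c,480,180,60,60,8,'c5.png',10)"
```

```text
(no output)
```

View pics/c1.png

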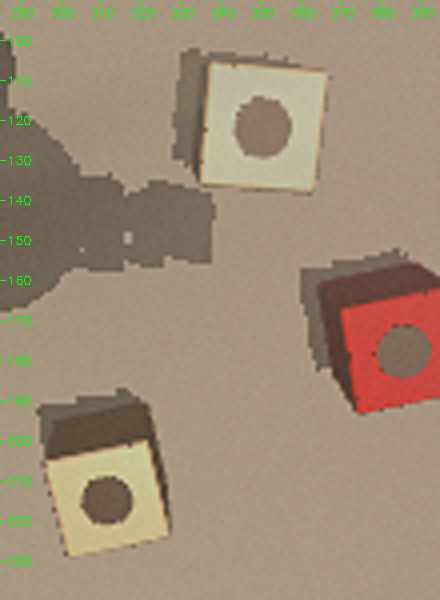

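View pics/c2.png

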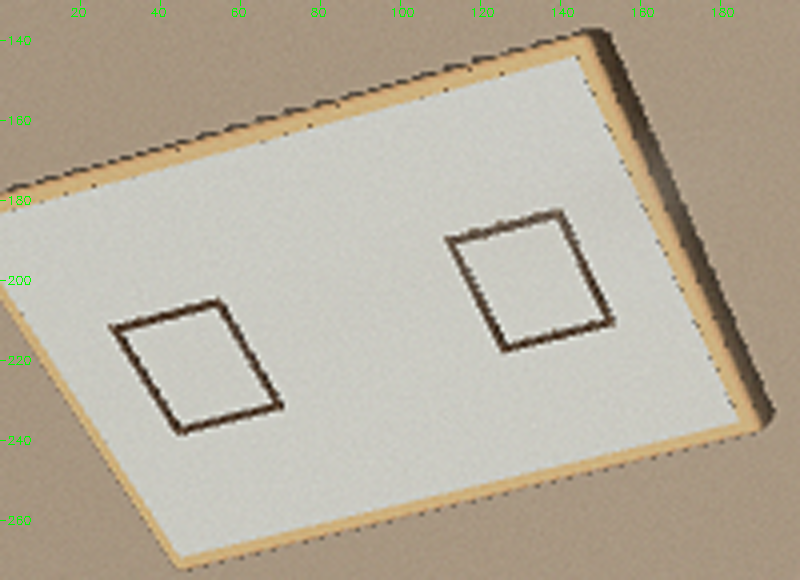

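View pics/c5.png

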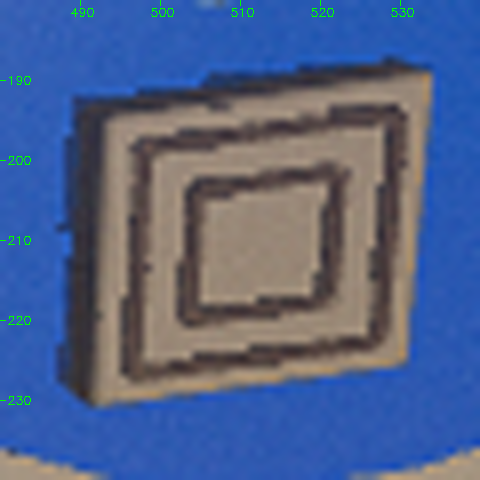

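View pics/c4.png

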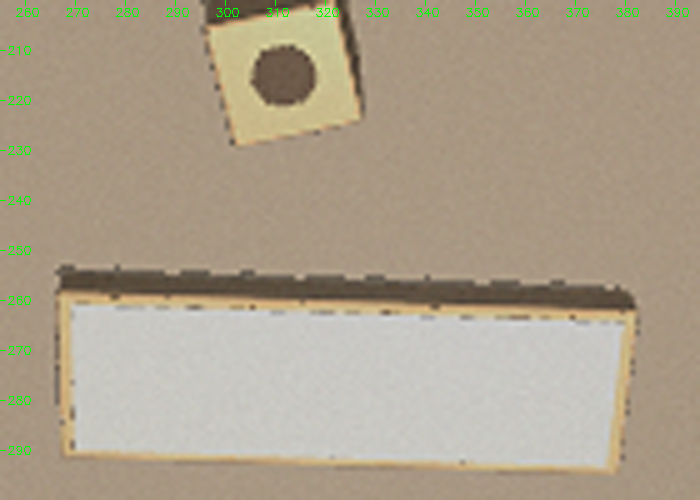

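View pics/c3.png

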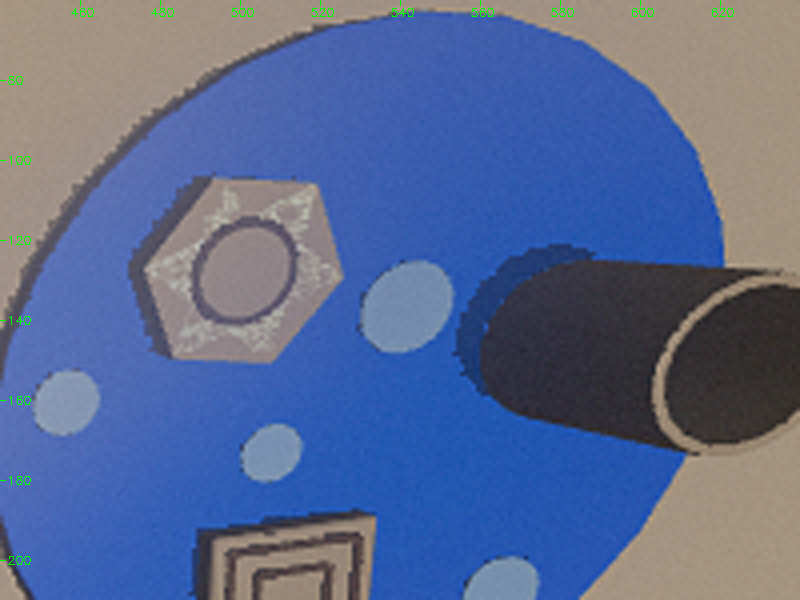

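```bash
cat > m1.py <<'E'
from h import *
c=dict(np.load('w1.npz'))
def rep(n,px,sc,o,z):
    P=p2w(c,np.array(px,float)/sc+np.array(o),z)[:,:2]; e=np.roll(P,-1,0)-P
    print(n,P.mean(0).round(4),"len",np.linalg.norm(e,axis=1).round(4),"ang",np.degrees(np.arctan2(e[:,1],e[:,0])).round(1))
rep("post1",[(209,63),(327,71),(315,191),(201,183)],4,(285,90),.05)
rep("post2",[(46,461),(148,440),(170,534),(69,556)],4,(285,90),.05)
rep("red",[(403,351)],4,(285,90),.05)
rep("sq1",[(447,239),(560,212),(612,323),(506,350)],4,(0,130),.015)
rep("sq2",[(112,327),(219,301),(282,406),(181,432)],4,(0,130),.015)
rep("tile",[(104,112),(432,70),(407,362),(96,402)],8,(480,180),.02)
rep("bridge",[(60,292),(636,312),(617,471),(66,455)],5,(255,200),.014)
rep("hex",[(246,270)],4,(440,60),.02)
rep("round",[(230,149)],1,(0,0),.075)
rep("mugbase",[(485,345)],4,(440,60),.01)
E
python3 m1.py
```

```text
post1 [0.4318 0.0754] len [0.0366 0.0364 0.0365 0.0362] ang [  80.    -9.3 -100.3  170.8]
post2 [0.5501 0.0124] len [0.036  0.0358 0.0368 0.0365] ang [  95.9    6.4  -83.  -174.9]
red [0.5086 0.1165] len [0.] ang [0.]
sq1 [ 0.5112 -0.2551] len [0.0452 0.0449 0.0441 0.046 ] ang [  96.9    7.7  -81.8 -170.9]
sq2 [ 0.5307 -0.3936] len [0.0451 0.0449 0.0443 0.0459] ang [  97.1    8.6  -81.7 -170.4]
tile [0.5875 0.3105] len [0.0591 0.0588 0.0586 0.0593] ang [  91.5    2.8  -88.1 -176.7]
bridge [0.676  0.0166] len [0.1873 0.0615 0.1869 0.0624] ang [ 81.4  -8.3 -98.3 172.1]
hex [0.4635 0.2829] len [0.] ang [0.]
round [ 0.4456 -0.0739] len [0.] ang [0.]
mugbase [0.5007 0.3767] len [0.] ang [0.]
```

```bash
python3 -c "
from h import *
plan(.432,.0755,.10,80.2);plan(.432,.0755,.012,80.2)"
```

```text
plan travel [0.0627 0.0393 0.17  ] dr [ 0.    -0.001  0.064] | yaw now 83.9 rows>= 3.0 t 1.65 w 0.0851
plan travel [0.0627 0.0393 0.258 ] dr [ 0.    -0.001  0.064] | yaw now 83.9 rows>= 4.3 t 1.65 w 0.0851
```

```bash
python3 -m crank '{"dr":[[0,0,0.064],[0,0,0.064],[0,0,0.064],[0,0,0.064],[0,0,0.064],[0,0,0.064],[0,0,0.064],[0,0,0.064],[0,0,0.064],[0,0,0.064]],"travel":[[0.063,0.039,0.17],[0.063,0.039,0.17],[0.063,0.039,0.17],[0.063,0.039,0.17],[0.063,0.039,0.215],[0.063,0.039,0.258],[0.063,0.039,0.258],[0.063,0.039,0.258],[0.063,0.039,0.258],[0.063,0.039,0.258]],"hand":[0.085,0.085,0.085,0.085,0.085,0.085,0.085,0.025,0.025,0.025]}'
python3 -m crank '{"dr":[[0,0,0],[0,0,0],[0,0,0],[0,0,0]],"travel":[[0,0,0],[0,0,0],[0,0,0],[0,0,0]],"hand":[0.025,0.025,0.025,0.025]}'
python3 -c "
from h import *
plan(.432,.0755,.15,80.2);plan(.5307,-.3936,.15,98.1)"
```

```text
clock: 2.9
eef_pos: [0.4336, 0.076, 0.0143]
tool_rot: [0.084, 0.996, 0.0, 0.002]
ft_force: [-0.2, -0.6, 4.1]
grip_width: 0.0373
clock: 3.4
eef_pos: [0.4336, 0.076, 0.0143]
tool_rot: [0.084, 0.996, 0.0, 0.002]
ft_force: [-0.1, -0.7, 5.8]
grip_width: 0.0372
plan travel [ 0.0009 -0.0006 -0.1357] dr [0.001 0.004 0.002] | yaw now 80.3 rows>= 2.2 t 3.4 w 0.0372
plan travel [-0.1753 -0.4464 -0.1354] dr [ 0.     0.005 -0.31 ] | yaw now 80.3 rows>= 8.0 t 3.4 w 0.0372
```

```bash
python3 -m crank '{"dr":[[0,0,0],[0,0,0],[0,0,-0.31],[0,0,-0.31],[0,0,-0.31],[0,0,-0.31],[0,0,-0.31],[0,0,-0.31],[0,0,-0.31],[0,0,-0.31]],"travel":[[0,0,-0.06],[0,0,-0.12],[-0.177,-0.446,-0.135],[-0.177,-0.446,-0.135],[-0.177,-0.446,-0.135],[-0.177,-0.446,-0.135],[-0.177,-0.446,-0.135],[-0.177,-0.446,-0.135],[-0.177,-0.446,-0.135],[-0.177,-0.446,-0.135]],"hand":[0.025,0.025,0.025,0.025,0.025,0.025,0.025,0.025,0.025,0.025]}'
python3 -m crank '{"dr":[[0,0,0],[0,0,0]],"travel":[[0,0,0],[0,0,0]],"hand":[0.025,0.025]}'
python3 -c "
from h import *
plan(.5325,-.3936,.031,98.1)
c=cam('wrist');cv2.imwrite('pics/w2.png',c['color'][...,::-1]);np.savez('w2.npz',**c)"
```

```text
clock: 4.65
eef_pos: [0.5312, -0.396, 0.1481]
tool_rot: [-0.07, 0.998, -0.0, 0.0]
ft_force: [1.3, 0.6, -0.9]
grip_width: 0.0373
clock: 4.9
eef_pos: [0.5306, -0.3932, 0.1471]
tool_rot: [-0.07, 0.998, 0.001, -0.0]
ft_force: [0.4, 1.0, -2.0]
grip_width: 0.0374
plan travel [-0.0019 -0.0008  0.1161] dr [ 0.001 -0.001 -0.001] | yaw now 98.1 rows>= 1.9 t 4.9 w 0.0374
```

View pics/w2.png

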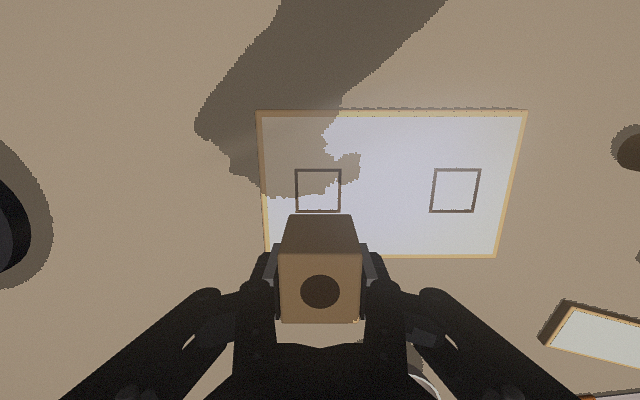

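```bash
python3 -c "
from h import *
c=dict(np.load('w2.npz'));z=.1471-.0143+.05
print(p2w(c,[(296,169),(341,169),(340,212),(295,212)],.015).mean(0),p2w(c,[(434,169),(480,169),(475,212),(430,212)],.015).mean(0),p2w(c,[(320,291.5),(280,254),(359,254),(278,322),(362,322)],z))"
```

```text
[ 0.53093575 -0.39373859  0.015     ] [ 0.51149152 -0.25440728  0.015     ] [[ 0.52888727 -0.39257174  0.1828    ]
 [ 0.51228885 -0.41237389  0.1828    ]
 [ 0.50758524 -0.37852829  0.1828    ]
 [ 0.54850695 -0.40988534  0.1828    ]
 [ 0.54306094 -0.37048624  0.1828    ]]
```

```bash
python3 -m crank '{"dr":[[0,0,0],[0,0,0],[0,0,0],[0,0,0],[0,0,0],[0,0,0]],"travel":[[-0.002,-0.001,0.05],[-0.002,-0.001,0.09],[-0.002,-0.001,0.108],[-0.002,-0.001,0.114],[-0.002,-0.001,0.116],[-0.002,-0.001,0.116]],"hand":[0.025,0.025,0.025,0.025,0.025,0.025]}'
```

```text
clock: 5.7
eef_pos: [0.5343, -0.3949, 0.0331]
tool_rot: [-0.071, 0.998, -0.001, 0.001]
ft_force: [-0.2, 0.0, -0.7]
grip_width: 0.0371
```

```bash
python3 -m crank '{"dr":[[0,0,0],[0,0,0]],"travel":[[0.001,0,0.001],[0.001,0,0.001]],"hand":[0.025,0.025]}'; python3 -m crank '{"dr":[[0,0,0],[0,0,0]],"travel":[[0,0,0.001],[0,0,0.001]],"hand":[0.025,0.025]}'
```

```text
clock: 5.95
eef_pos: [0.5324, -0.3947, 0.0309]
tool_rot: [-0.07, 0.998, -0.0, 0.0]
ft_force: [0.3, -0.2, -0.4]
grip_width: 0.0374
clock: 6.2
eef_pos: [0.5323, -0.3946, 0.0295]
tool_rot: [-0.07, 0.998, -0.0, 0.0]
ft_force: [-0.4, -0.4, 0.1]
grip_width: 0.0376
```

```bash
python3 -m crank '{"dr":[[0,0,0],[0,0,0]],"travel":[[0,0,0.001],[0,0,0.001]],"hand":[0.025,0.025]}'
```

```text
clock: 6.45
eef_pos: [0.5323, -0.3946, 0.0294]
tool_rot: [-0.071, 0.998, -0.0, 0.0]
ft_force: [-2.4, 0.2, 5.4]
grip_width: 0.0373
```

In contact (5.4 N up). I'll release and retreat, then go to post 2.

```bash
python3 -m crank '{"dr":[[0,0,0],[0,0,0],[0,0,0],[0,0,0],[0,0,0],[0,0,0],[0,0,0]],"travel":[[0,0,-0.001],[0,0,-0.001],[0,0,-0.001],[0,0,-0.001],[0,0,-0.05],[0,0,-0.1],[0,0,-0.15]],"hand":[0.085,0.085,0.085,0.085,0.085,0.085,0.085]}'
python3 -c "
from h import *
c=cam('wrist');cv2.imwrite('pics/w3.png',c['color'][...,::-1]);np.savez('w3.npz',**c)
plan(.5501,.0124,.11,96.3);plan(.5501,.0124,.012,96.3)"
```

```text
clock: 7.32
eef_pos: [0.5321, -0.3943, 0.1796]
tool_rot: [-0.071, 0.998, 0.0, -0.0]
ft_force: [1.6, -1.2, -0.9]
grip_width: 0.0849
plan travel [-0.0719  0.4032  0.0755] dr [-0.009  0.009  0.031] | yaw now 98.1 rows>= 6.7 t 7.38 w 0.0849
plan travel [-0.071   0.4041  0.1735] dr [-0.009  0.009  0.031] | yaw now 98.1 rows>= 7.1 t 7.38 w 0.0849
```

View pics/w3.png

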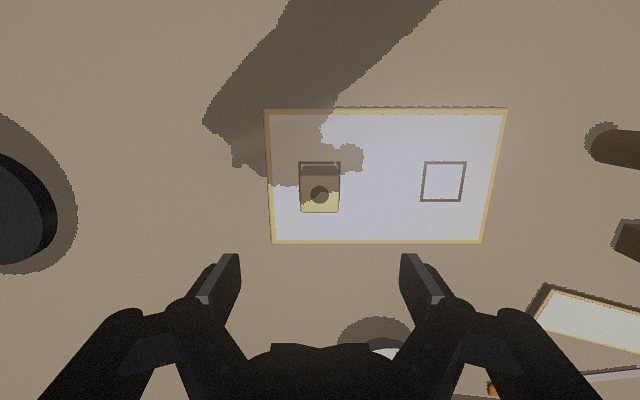

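Post 1 stands on the far square, seen at (319,190). Now post 2.

```bash
python3 -m crank '{"dr":[[0,0,0.031],[0,0,0.031],[0,0,0.031],[0,0,0.031],[0,0,0.031],[0,0,0.031],[0,0,0.031],[0,0,0.031],[0,0,0.031],[0,0,0.031]],"travel":[[-0.072,0.404,0.07],[-0.072,0.404,0.07],[-0.072,0.404,0.07],[-0.072,0.404,0.07],[-0.072,0.404,0.07],[-0.072,0.404,0.07],[-0.072,0.404,0.07],[-0.072,0.404,0.07],[-0.072,0.404,0.07],[-0.072,0.404,0.07]],"hand":[0.085,0.085,0.085,0.085,0.085,0.085,0.085,0.085,0.085,0.085]}'
python3 -c "
from h import *
plan(.5501,.0124,.012,96.3)"
```

```text
clock: 8.62
eef_pos: [0.5469, 0.0145, 0.1085]
tool_rot: [-0.054, 0.999, -0.0, 0.0]
ft_force: [-0.0, -0.1, 0.7]
grip_width: 0.0851
plan travel [-0.0029 -0.0024  0.0965] dr [-0.     0.    -0.002] | yaw now 96.2 rows>= 1.5 t 8.62 w 0.0851
```

```bash
python3 -m crank '{"dr":[[0,0,0],[0,0,0],[0,0,0],[0,0,0],[0,0,0],[0,0,0],[0,0,0],[0,0,0],[0,0,0],[0,0,0]],"travel":[[-0.003,-0.002,0.03],[-0.003,-0.002,0.07],[-0.003,-0.002,0.094],[-0.003,-0.002,0.094],[-0.003,-0.002,0.094],[-0.003,-0.002,0.094],[-0.003,-0.002,0.094],[-0.003,-0.002,0.094],[-0.003,-0.002,0.094],[-0.003,-0.002,0.094]],"hand":[0.085,0.085,0.085,0.085,0.025,0.025,0.025,0.025,0.025,0.025]}'
python3 -c "
from h import *
plan(.5125,-.2548,.15,98.1)"
```

```text
clock: 9.88
eef_pos: [0.5513, 0.0139, 0.0159]
tool_rot: [-0.055, 0.998, -0.0, 0.002]
ft_force: [0.1, -1.0, 6.1]
grip_width: 0.0373
plan travel [ 0.0677 -0.2629 -0.134 ] dr [-0.001  0.003 -0.031] | yaw now 96.3 rows>= 4.8 t 9.88 w 0.0373
```

```bash
python3 -m crank '{"dr":[[0,0,0],[0,0,0],[0,0,-0.031],[0,0,-0.031],[0,0,-0.031],[0,0,-0.031],[0,0,-0.031],[0,0,-0.031],[0,0,-0.031],[0,0,-0.031]],"travel":[[0,0,-0.06],[0,0,-0.12],[0.068,-0.263,-0.135],[0.068,-0.263,-0.135],[0.068,-0.263,-0.135],[0.068,-0.263,-0.135],[0.068,-0.263,-0.135],[0.068,-0.263,-0.135],[0.068,-0.263,-0.135],[0.068,-0.263,-0.135]],"hand":[0.025,0.025,0.025,0.025,0.025,0.025,0.025,0.025,0.025,0.025]}'
python3 -c "
from h import *
plan(.5125,-.2548,.0325,98.1)
c=cam('wrist');cv2.imwrite('pics/w4.png',c['color'][...,::-1]);np.savez('w4.npz',**c)"
```

```text
clock: 11.12
eef_pos: [0.5115, -0.2531, 0.1491]
tool_rot: [-0.072, 0.997, 0.0, -0.0]
ft_force: [0.1, 0.1, -1.6]
grip_width: 0.0374
plan travel [-0.0008 -0.0019  0.1166] dr [ 0.001 -0.     0.002] | yaw now 98.2 rows>= 1.9 t 11.12 w 0.0374
```

View pics/w4.png

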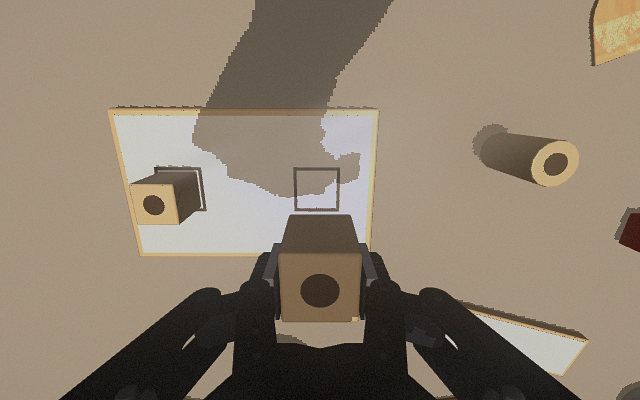

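```bash
python3 -c "
from h import *
c=dict(np.load('w4.npz'));
P=p2w(c,[(130,184),(176,184),(182,224),(138,224)],.065);print(P,P.mean(0),p2w(c,[(153,205)],.065))
print(p2w(c,[(294,168.5),(339,168.5),(339,210),(295,210)],.015).mean(0), p2w(c,[(320,291)],.1491-.0159+.05))"
```

```text
[[ 0.51407677 -0.41279059  0.065     ]
 [ 0.50861353 -0.37454318  0.065     ]
 [ 0.54479434 -0.3699903   0.065     ]
 [ 0.55026581 -0.4083698   0.065     ]] [ 0.52943761 -0.39142347  0.065     ] [[ 0.53035727 -0.39450015  0.065     ]]
[ 0.51126429 -0.25504724  0.015     ] [[ 0.51069814 -0.25229458  0.1832    ]]
```

Post 1 is within about 2 mm of its square. Lowering post 2.

```bash
python3 -m crank '{"dr":[[0,0,0],[0,0,0],[0,0,0],[0,0,0],[0,0,0],[0,0,0],[0,0,0]],"travel":[[-0.001,-0.002,0.05],[-0.001,-0.002,0.09],[-0.001,-0.002,0.108],[-0.001,-0.002,0.114],[-0.001,-0.002,0.117],[-0.001,-0.002,0.118],[-0.001,-0.002,0.118]],"hand":[0.025,0.025,0.025,0.025,0.025,0.025,0.025]}'
```

```text
clock: 12.05
eef_pos: [0.5131, -0.2569, 0.0322]
tool_rot: [-0.071, 0.998, -0.0, 0.001]
ft_force: [0.2, 1.0, -1.8]
grip_width: 0.0371
```

```bash
python3 -m crank '{"dr":[[0,0,0],[0,0,0],[0,0,0]],"travel":[[0,0.001,0.001],[0,0.001,0.002],[0,0.001,0.002]],"hand":[0.025,0.025,0.025]}'
```

```text
clock: 12.42
eef_pos: [0.5128, -0.256, 0.0309]
tool_rot: [-0.07, 0.998, -0.0, 0.001]
ft_force: [-3.0, 1.4, 6.5]
grip_width: 0.0376
```

```bash
python3 -m crank '{"dr":[[0,0,0],[0,0,0],[0,0,0],[0,0,0],[0,0,0],[0,0,0],[0,0,0]],"travel":[[0,0,-0.001],[0,0,-0.001],[0,0,-0.001],[0,0,-0.001],[0,0,-0.05],[0,0,-0.1],[0,0,-0.15]],"hand":[0.085,0.085,0.085,0.085,0.085,0.085,0.085]}'
python3 -c "
from h import *
plan(.5875,.3105,.18,92.4)"
```

```text
clock: 13.3
eef_pos: [0.5121, -0.2555, 0.1806]
tool_rot: [-0.071, 0.998, 0.0, -0.0]
ft_force: [1.1, -0.6, -0.9]
grip_width: 0.0851
plan travel [-0.1543  0.5498  0.0007] dr [ 0.    -0.     0.099] | yaw now 98.1 rows>= 9.1 t 13.3 w 0.0851
```

```bash
python3 -m crank '{"dr":[[0,0,0.099],[0,0,0.099],[0,0,0.099],[0,0,0.099],[0,0,0.099],[0,0,0.099],[0,0,0.099],[0,0,0.099],[0,0,0.099],[0,0,0.099]],"travel":[[-0.154,0.55,0],[-0.154,0.55,0],[-0.154,0.55,0],[-0.154,0.55,0],[-0.154,0.55,0],[-0.154,0.55,0],[-0.154,0.55,0],[-0.154,0.55,0],[-0.154,0.55,0],[-0.154,0.55,0]],"hand":[0.085,0.085,0.085,0.085,0.085,0.085,0.085,0.085,0.085,0.085]}'
python3 -c "
from h import *
c=cam('wrist');cv2.imwrite('pics/w5.png',c['color'][...,::-1]);np.savez('w5.npz',**c)
plan(.5875,.3105,.18,92.4)
crop(c,250,100,160,130,5,'w5a.png',10);crop(c,380,60,160,130,5,'w5b.png',10)"
```

```text
clock: 14.55
eef_pos: [0.5867, 0.315, 0.178]
tool_rot: [-0.024, 1.0, 0.0, -0.0]
ft_force: [0.2, -0.9, 0.5]
grip_width: 0.085
plan travel [-0.0006 -0.0034 -0.0019] dr [ 0.    -0.001  0.005] | yaw now 92.7 rows>= 0.1 t 14.6 w 0.085
```

View pics/w5.png

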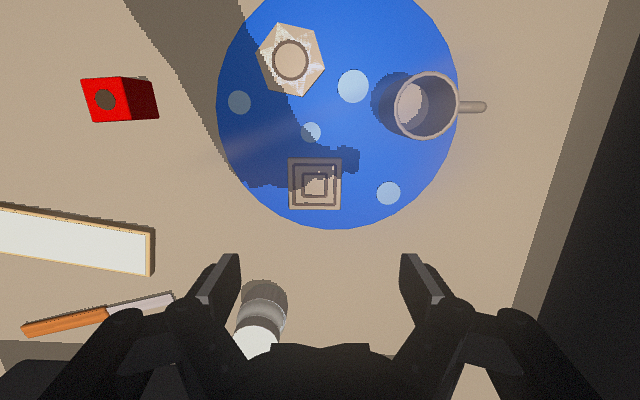

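View pics/w5a.png

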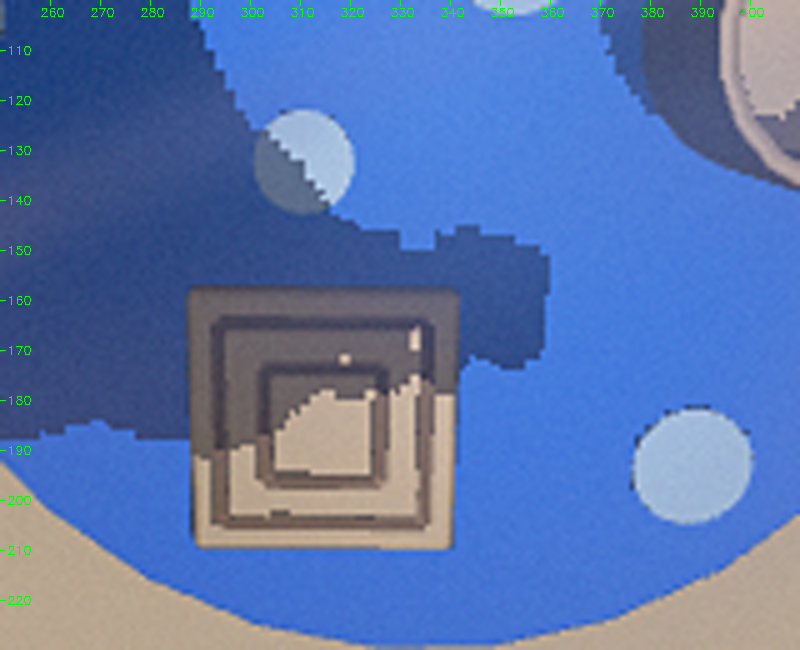

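```bash
python3 -c "
from h import *
c=dict(np.load('w5.npz'))
P=p2w(c,np.array([(190,288),(459,290),(452,547),(195,547)])/5+[250,100],.02)[:,:2];e=np.roll(P,-1,0)-P
print(P.mean(0),np.linalg.norm(e,axis=1),np.degrees(np.arctan2(e[:,1],e[:,0])))
M=p2w(c,[(394,105),(461,105),(427,72),(427,139),(427,105.5)],.075);print(M)
print(p2w(c,[(486,106)],.045))
t=P.mean(0);plan(t[0],t[1],.05,92.7);plan(t[0],t[1],.008,92.7)"
```

```text
[0.58691265 0.31074341] [0.05822918 0.05925944 0.05908448 0.05968386] [  92.22296118    2.5486366   -87.366707   -178.27331107]
[[0.50063175 0.37417128 0.075     ]
 [0.49802874 0.43008751 0.075     ]
 [0.47434023 0.39748229 0.075     ]
 [0.52703287 0.40638414 0.075     ]
 [0.4997424  0.40177371 0.075     ]]
[[0.49684048 0.46815167 0.045     ]]
plan travel [-1.000e-04 -3.200e-03  1.281e-01] dr [ 0.    -0.001 -0.001] | yaw now 92.7 rows>= 2.0 t 14.6 w 0.085
plan travel [-1.000e-04 -3.200e-03  1.701e-01] dr [ 0.    -0.001 -0.001] | yaw now 92.7 rows>= 2.7 t 14.6 w 0.085
```

View pics/w5b.png

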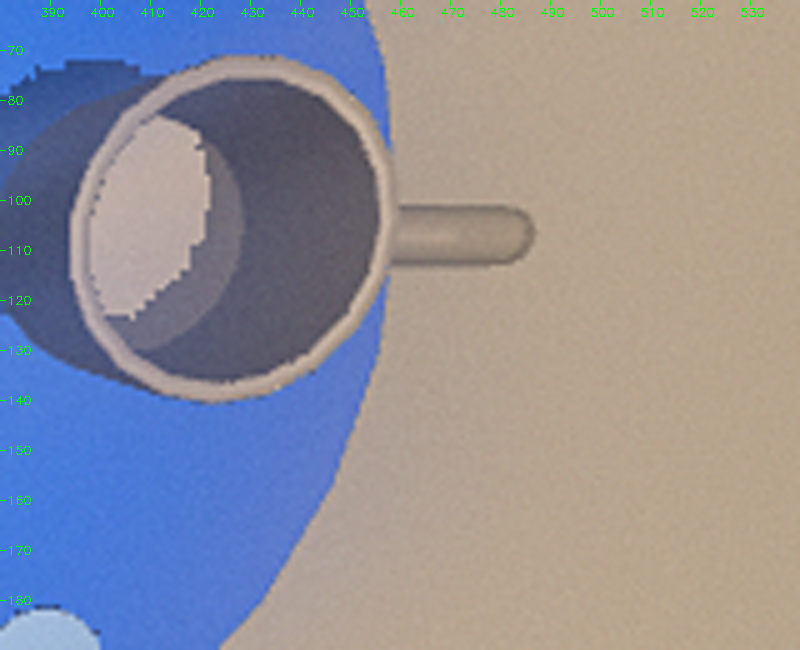

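```bash
python3 -m crank '{"dr":[[0,0,0],[0,0,0],[0,0,0],[0,0,0],[0,0,0],[0,0,0],[0,0,0]],"travel":[[0,-0.003,0.06],[0,-0.003,0.11],[0,-0.003,0.14],[0,-0.003,0.16],[0,-0.003,0.168],[0,-0.003,0.168],[0,-0.003,0.168]],"hand":[0.085,0.085,0.085,0.085,0.085,0.085,0.085]}'
python3 -c "
from h import *
plan(.5869,.3107,.007,92.4)"
```

```text
clock: 15.48
eef_pos: [0.5885, 0.3076, 0.0128]
tool_rot: [-0.021, 1.0, 0.0, 0.001]
ft_force: [0.5, 0.1, 1.2]
grip_width: 0.0851
plan travel [0.0015 0.0032 0.0058] dr [ 0.001  0.002 -0.   ] | yaw now 92.4 rows>= 0.1 t 15.47 w 0.0851
```

```bash
python3 -m crank '{"dr":[[0,0,0],[0,0,0],[0,0,0],[0,0,0],[0,0,0],[0,0,0],[0,0,0]],"travel":[[0.002,0.003,0.006],[0.002,0.003,0.006],[0.002,0.003,0.006],[0.002,0.003,0.006],[0.002,0.003,0.006],[0.002,0.003,0.006],[0.002,0.003,0.006]],"hand":[0.085,0.085,0.05,0.05,0.05,0.05,0.05]}'
python3 -c "
from h import *
plan(.5869,.3107,.007,92.4)
c=cam('wrist');cv2.imwrite('pics/w6.png',c['color'][...,::-1])"
```

```text
clock: 16.35
eef_pos: [0.5859, 0.3108, 0.006]
tool_rot: [-0.021, 1.0, 0.0, 0.001]
ft_force: [0.1, 0.2, 5.4]
grip_width: 0.058
plan travel [-0.001  -0.0001 -0.001 ] dr [0.001 0.001 0.   ] | yaw now 92.4 rows>= 0.0 t 16.35 w 0.058
```

View pics/w6.png

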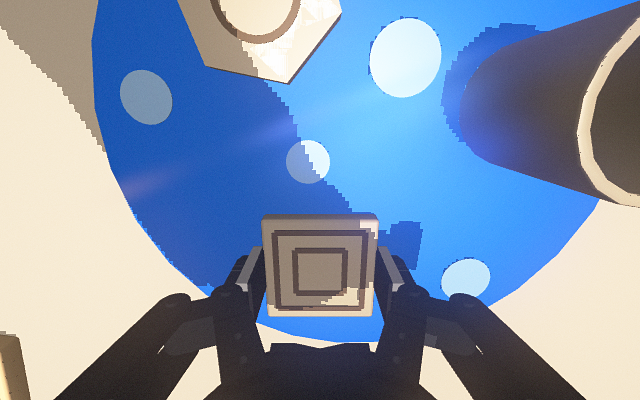

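```bash
python3 -m crank '{"dr":[[0,0,0],[0,0,0],[0,0,0]],"travel":[[0,0,-0.05],[0,0,-0.11],[0,0,-0.14]],"hand":[0.05,0.05,0.05]}'
python3 -c "
from h import *
plan(.521,-.3245,.15,8.1)"
```

```text
clock: 16.77
eef_pos: [0.5863, 0.3109, 0.1483]
tool_rot: [-0.021, 1.0, 0.001, 0.002]
ft_force: [0.1, -0.2, -1.4]
grip_width: 0.0582
plan travel [ 0.0921 -0.6321 -0.0029] dr [4.000e-03 1.000e-03 1.472e+00] | yaw now 92.4 rows>= 10.2 t 16.77 w 0.0582
```

```bash
python3 -m crank '{"dr":[[0,0,1.472],[0,0,1.472],[0,0,1.472],[0,0,1.472],[0,0,1.472],[0,0,1.472],[0,0,1.472],[0,0,1.472],[0,0,1.472],[0,0,1.472]],"travel":[[0.092,-0.632,-0.003],[0.092,-0.632,-0.003],[0.092,-0.632,-0.003],[0.092,-0.632,-0.003],[0.092,-0.632,-0.003],[0.092,-0.632,-0.003],[0.092,-0.632,-0.003],[0.092,-0.632,-0.003],[0.092,-0.632,-0.003],[0.092,-0.632,-0.003]],"hand":[0.05,0.05,0.05,0.05,0.05,0.05,0.05,0.05,0.05,0.05]}'
python3 -c "
from h import *
plan(.521,-.3245,.15,8.1)"
```

```text
clock: 18.02
eef_pos: [0.5205, -0.3129, 0.1472]
tool_rot: [0.656, 0.755, -0.0, -0.001]
ft_force: [1.3, -0.1, -1.0]
grip_width: 0.0582
plan travel [-0.0116 -0.0011 -0.0028] dr [-0.001 -0.001 -0.   ] | yaw now 8.1 rows>= 0.2 t 18.02 w 0.0582
```

```bash
python3 -m crank '{"dr":[[0,0,0],[0,0,0]],"travel":[[0,0,0],[0,0,0]],"hand":[0.05,0.05]}'
python3 -c "
from h import *
plan(.521,-.3245,.012,8.1)
c=cam('wrist');cv2.imwrite('pics/w7.png',c['color'][...,::-1]);np.savez('w7.npz',**c)"
```

```text
clock: 18.27
eef_pos: [0.5206, -0.3109, 0.147]
tool_rot: [0.656, 0.755, 0.0, -0.001]
ft_force: [-0.1, -0.1, 0.1]
grip_width: 0.0582
plan travel [-0.0138 -0.0013  0.135 ] dr [-0.002 -0.002 -0.001] | yaw now 8.0 rows>= 2.2 t 18.27 w 0.0582
```

View pics/w7.png

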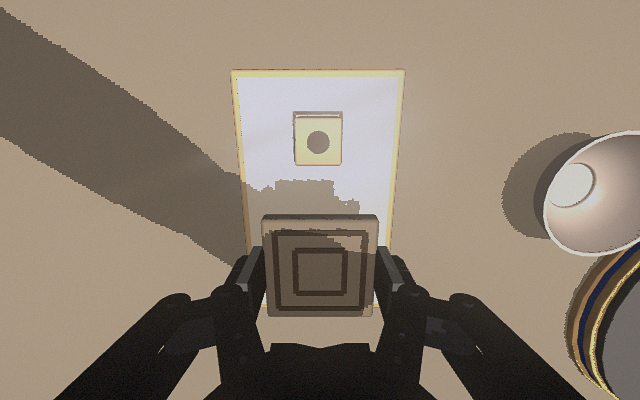

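```bash
python3 -m crank '{"dr":[[0,0,0],[0,0,0],[0,0,0],[0,0,0],[0,0,0],[0,0,0]],"travel":[[-0.014,-0.001,0],[-0.014,-0.001,0.04],[-0.014,-0.001,0.08],[-0.014,-0.001,0.1],[-0.014,-0.001,0.12],[-0.014,-0.001,0.12]],"hand":[0.05,0.05,0.05,0.05,0.05,0.05]}'
python3 -c "
from h import *
plan(.521,-.3245,.012,8.1)"
```

```text
clock: 19.08
eef_pos: [0.5217, -0.3239, 0.0265]
tool_rot: [0.655, 0.756, -0.0, -0.002]
ft_force: [-0.7, -0.8, 0.0]
grip_width: 0.0583
plan travel [-0.0006 -0.0007  0.0145] dr [-0.003 -0.002  0.001] | yaw now 8.2 rows>= 0.2 t 19.07 w 0.0583
```

```bash
python3 -m crank '{"dr":[[0,0,0],[0,0,0],[0,0,0],[0,0,0]],"travel":[[-0.001,-0.001,0.007],[-0.001,-0.001,0.012],[-0.001,-0.001,0.015],[-0.001,-0.001,0.015]],"hand":[0.05,0.05,0.05,0.05]}'
```

```text
clock: 19.58
eef_pos: [0.5216, -0.3264, 0.0132]
tool_rot: [0.656, 0.755, -0.0, -0.0]
ft_force: [-0.4, -0.1, -0.8]
grip_width: 0.0581
```

```bash
python3 -m crank '{"dr":[[0,0,0],[0,0,0]],"travel":[[0.001,0,0.001],[0.001,0,0.002]],"hand":[0.05,0.05]}';python3 -m crank '{"dr":[[0,0,0],[0,0,0]],"travel":[[0,0,0.0005],[0,0,0.001]],"hand":[0.05,0.05]}'
```

```text
clock: 19.82
eef_pos: [0.5216, -0.3254, 0.0114]
tool_rot: [0.656, 0.755, 0.0, 0.0]
ft_force: [-0.1, 0.3, -1.7]
grip_width: 0.0581
clock: 20.08
eef_pos: [0.5216, -0.3254, 0.011]
tool_rot: [0.656, 0.755, 0.0, 0.0]
ft_force: [-1.2, 1.0, 6.1]
grip_width: 0.0582
```

```bash
python3 -m crank '{"dr":[[0,0,0],[0,0,0],[0,0,0],[0,0,0],[0,0,0],[0,0,0],[0,0,0]],"travel":[[0,0,-0.001],[0,0,-0.001],[0,0,-0.001],[0,0,-0.001],[0,0,-0.05],[0,0,-0.1],[0,0,-0.15]],"hand":[0.085,0.085,0.085,0.085,0.085,0.085,0.085]}'
python3 -c "
from h import *
c=cam('wrist');cv2.imwrite('pics/w8.png',c['color'][...,::-1]);np.savez('w8.npz',**c)
c=cam('side');crop(c,290,220,190,180,4,'s8.png');np.savez('s8.npz',**c)
plan(.676,.0165,.16,-8.4)"
```

```text
clock: 20.95
eef_pos: [0.5214, -0.3253, 0.1616]
tool_rot: [0.656, 0.755, -0.0, -0.0]
ft_force: [1.1, -0.5, 0.4]
grip_width: 0.0849
plan travel [0.3195 0.1977 0.0069] dr [0.011 0.007 0.288] | yaw now 8.1 rows>= 6.0 t 21.05 w 0.0849
```

View pics/w8.png

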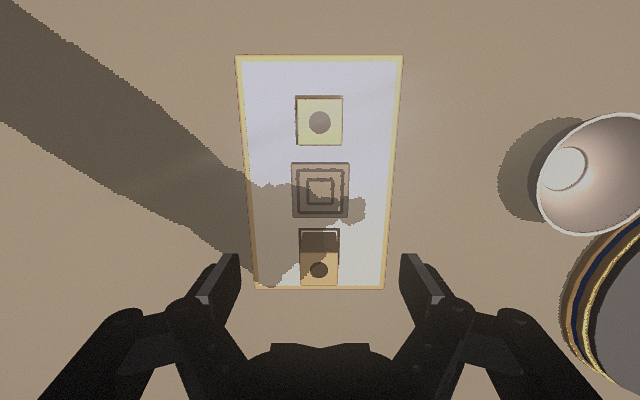

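View pics/s8.png

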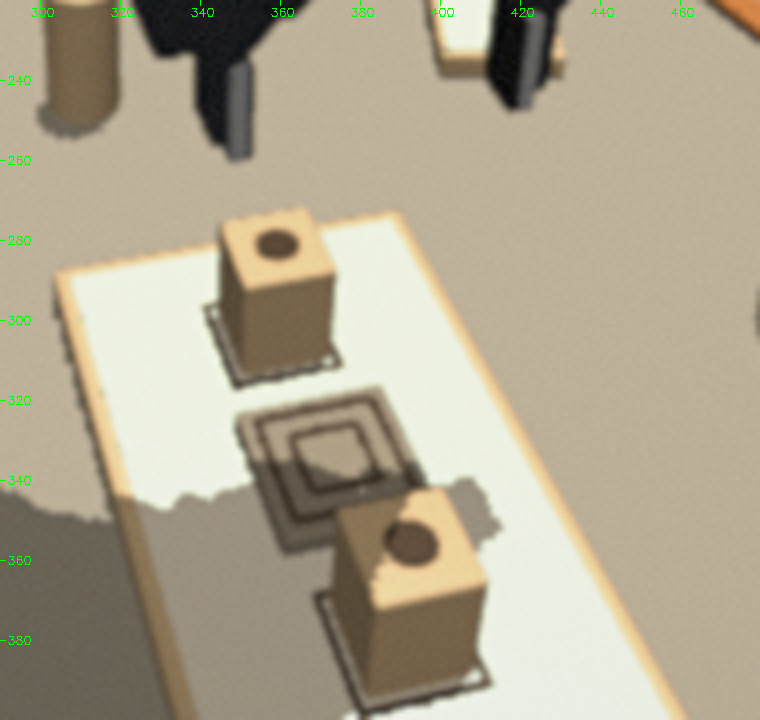

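Both posts sit inside their outlines (side view, tops near (359,281) and (393,356)), and the tile lies flat between them at (373,333). On to the bridge.

```bash
python3 -m crank '{"dr":[[0,0,0.288],[0,0,0.288],[0,0,0.288],[0,0,0.288],[0,0,0.288],[0,0,0.288],[0,0,0.288],[0,0,0.288],[0,0,0.288],[0,0,0.288]],"travel":[[0.32,0.198,0],[0.32,0.198,0],[0.32,0.198,0],[0.32,0.198,0],[0.32,0.198,0],[0.32,0.198,0],[0.32,0.198,0],[0.32,0.198,0],[0.32,0.198,0],[0.32,0.198,0]],"hand":[0.085,0.085,0.085,0.085,0.085,0.085,0.085,0.085,0.085,0.085]}'
python3 -c "
from h import *
c=cam('wrist');cv2.imwrite('pics/w9.png',c['color'][...,::-1]);np.savez('w9.npz',**c);plan(.676,.0165,.16,-8.4)"
```

```text
clock: 22.3
eef_pos: [0.6722, 0.0174, 0.1604]
tool_rot: [0.758, 0.652, -0.0, 0.0]
ft_force: [-0.3, 0.7, 0.3]
grip_width: 0.0848
plan travel [-0.0005  0.0038  0.0005] dr [ 0.     0.    -0.003] | yaw now -8.6 rows>= 0.1 t 22.35 w 0.0849
```

View pics/w9.png

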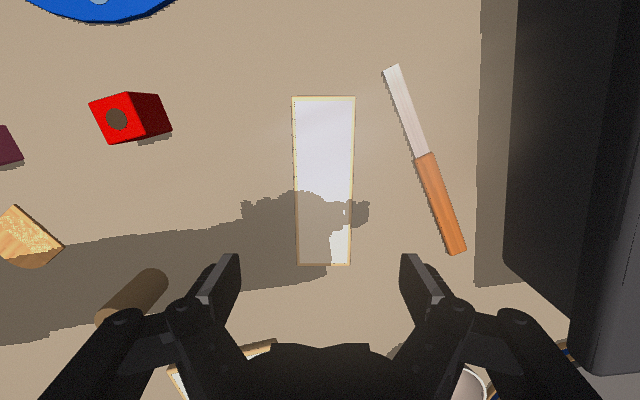

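```bash
python3 -c "
from h import *
c=dict(np.load('w9.npz'))
P=p2w(c,[(291.5,96),(355,97),(350.5,265.5),(297,265)],.014)[:,:2];e=np.roll(P,-1,0)-P
print(P.mean(0),np.linalg.norm(e,axis=1),np.degrees(np.arctan2(e[:,1],e[:,0])))
print(p2w(c,[(383,72),(413,157),(423,190),(445,253)],.01))
t=P.mean(0);plan(t[0],t[1],.04,-8.1);plan(t[0],t[1],-0.003,-8.1)"
```

```text
[0.67628185 0.01579662] [0.06180422 0.18725138 0.063364   0.1874655 ] [ -9.48649072 -97.98344124 170.73828039  81.53815229]
[[ 0.74977636  0.12187757  0.01      ]
 [ 0.77452723  0.03530179  0.01      ]
 [ 0.78368312 -0.00268993  0.01      ]
 [ 0.80668755 -0.08455291  0.01      ]]
plan travel [-0.0012  0.0041  0.1205] dr [ 0.     0.    -0.008] | yaw now -8.6 rows>= 1.9 t 22.35 w 0.0849
plan travel [-0.0012  0.0041  0.1635] dr [ 0.     0.    -0.008] | yaw now -8.6 rows>= 2.6 t 22.35 w 0.0849
```

```bash
python3 -m crank '{"dr":[[0,0,-0.008],[0,0,-0.008],[0,0,-0.008],[0,0,-0.008],[0,0,-0.008],[0,0,-0.008],[0,0,-0.008]],"travel":[[-0.001,0.004,0.05],[-0.001,0.004,0.1],[-0.001,0.004,0.13],[-0.001,0.004,0.15],[-0.001,0.004,0.155],[-0.001,0.004,0.155],[-0.001,0.004,0.155]],"hand":[0.085,0.085,0.085,0.085,0.085,0.085,0.085]}'
python3 -c "
from h import *
plan(.6763,.0158,-.002,-8.2)"
```

```text
clock: 23.22
eef_pos: [0.6775, 0.0174, 0.0069]
tool_rot: [0.755, 0.656, 0.001, 0.001]
ft_force: [0.3, 0.2, 0.2]
grip_width: 0.0848
plan travel [-0.0018 -0.001   0.0089] dr [ 0.003 -0.     0.004] | yaw now -8.0 rows>= 0.1 t 23.23 w 0.0848
```

```bash
python3 -m crank '{"dr":[[0,0,0.004],[0,0,0.004],[0,0,0.004],[0,0,0.004],[0,0,0.004],[0,0,0.004],[0,0,0.004]],"travel":[[-0.002,-0.001,0.008],[-0.002,-0.001,0.008],[-0.002,-0.001,0.008],[-0.002,-0.001,0.008],[-0.002,-0.001,0.008],[-0.002,-0.001,0.008],[-0.002,-0.001,0.008]],"hand":[0.085,0.085,0.055,0.055,0.055,0.055,0.055]}'
python3 -c "
from h import *
plan(.6763,.0158,-.002,-8.2)
c=cam('wrist');cv2.imwrite('pics/w10.png',c['color'][...,::-1]);np.savez('w10.npz',**c)"
```

```text
clock: 24.1
eef_pos: [0.6757, 0.0159, -0.002]
tool_rot: [0.756, 0.655, 0.001, 0.0]
ft_force: [0.3, 0.8, 5.9]
grip_width: 0.0622
plan travel [ 0.      0.0006 -0.    ] dr [ 0.001 -0.     0.   ] | yaw now -8.2 rows>= 0.0 t 24.1 w 0.0622
```

View pics/w10.png

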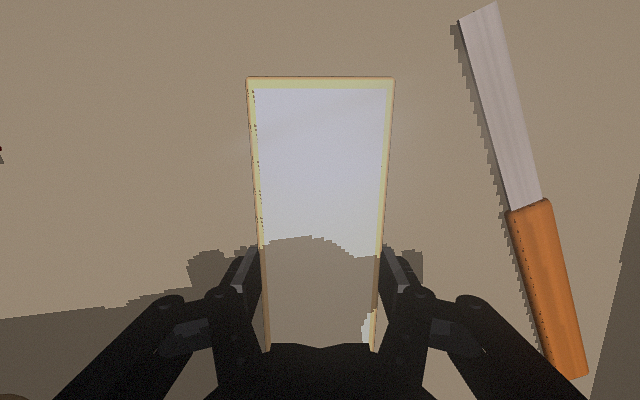

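```bash
python3 -m crank '{"dr":[[0,0,0],[0,0,0],[0,0,0],[0,0,0],[0,0,0]],"travel":[[0,0,-0.03],[0,0,-0.07],[0,0,-0.12],[0,0,-0.17],[0,0,-0.17]],"hand":[0.055,0.055,0.055,0.055,0.055]}'
python3 -c "
from h import *
plan(.521,-.3247,.16,8.1)
c=cam('wrist');cv2.imwrite('pics/w11.png',c['color'][...,::-1]);np.savez('w11.npz',**c)"
```

```text
clock: 24.78
eef_pos: [0.6777, 0.0159, 0.1715]
tool_rot: [0.756, 0.655, 0.003, 0.003]
ft_force: [0.0, -0.6, -3.2]
grip_width: 0.0622
plan travel [-0.3595 -0.1066  0.0102] dr [ 0.008 -0.    -0.284] | yaw now -8.2 rows>= 6.0 t 24.77 w 0.0622
```

View pics/w11.png

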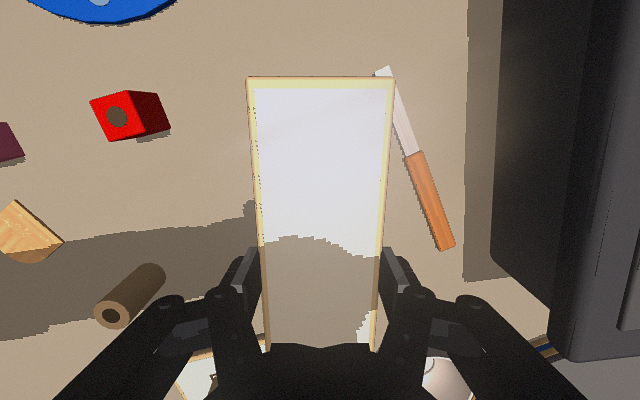

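The bridge is held level and hasn't slipped: its outline is unchanged at (247–394,77). Carrying it over.

```bash
python3 -m crank '{"dr":[[0,0,-0.05],[0,0,-0.12],[0,0,-0.2],[0,0,-0.284],[0,0,-0.284],[0,0,-0.284],[0,0,-0.284],[0,0,-0.284],[0,0,-0.284],[0,0,-0.284]],"travel":[[-0.03,-0.009,0.01],[-0.08,-0.024,0.01],[-0.14,-0.042,0.01],[-0.2,-0.06,0.01],[-0.26,-0.078,0.01],[-0.31,-0.093,0.01],[-0.345,-0.103,0.01],[-0.36,-0.107,0.01],[-0.36,-0.107,0.01],[-0.36,-0.107,0.01]],"hand":[0.055,0.055,0.055,0.055,0.055,0.055,0.055,0.055,0.055,0.055]}'
python3 -c "
from h import *
plan(.521,-.3247,.085,8.1)
c=cam('wrist');cv2.imwrite('pics/w12.png',c['color'][...,::-1]);np.savez('w12.npz',**c)"
```

```text
clock: 26.08
eef_pos: [0.5182, -0.3237, 0.1562]
tool_rot: [0.655, 0.756, 0.0, -0.001]
ft_force: [0.7, -0.3, -2.7]
grip_width: 0.0622
plan travel [-0.0015  0.0027  0.0712] dr [-0.001 -0.002  0.001] | yaw now 8.2 rows>= 1.1 t 26.07 w 0.0622
```

View pics/w12.png

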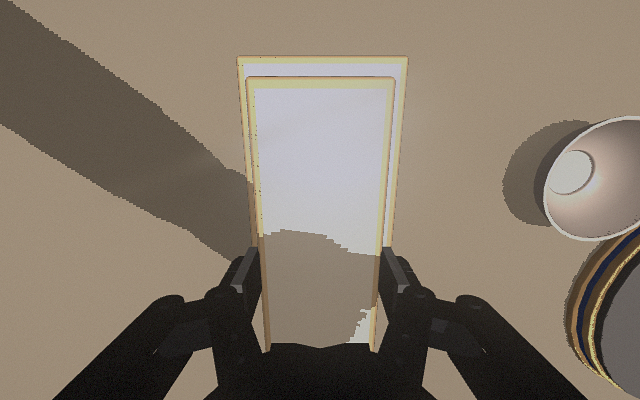

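```bash
python3 -c "
from h import *
c=dict(np.load('w12.npz'))
S=np.array([np.cos(np.radians(8.1)),np.sin(np.radians(8.1)),0]);Y=np.array([-S[1],S[0],0])
a=p2w(c,[(237,57),(408,57)],.015);b=p2w(c,[(247,77),(395,77)],.172)
print(a.mean(0)-.13*Y,b.mean(0)-.095*Y)"
```

```text
[ 0.52141756 -0.32656039  0.015     ] [ 0.5190605  -0.32446369  0.172     ]
```

```bash
python3 -m crank '{"dr":[[0,0,0],[0,0,0],[0,0,0],[0,0,0],[0,0,0]],"travel":[[-0.002,0.002,0.02],[-0.002,0.002,0.05],[-0.002,0.002,0.07],[-0.002,0.002,0.075],[-0.002,0.002,0.075]],"hand":[0.055,0.055,0.055,0.055,0.055]}'
python3 -c "
from h import *
plan(.521,-.3247,.064,8.1)"
```

```text
clock: 26.75
eef_pos: [0.5208, -0.3262, 0.0825]
tool_rot: [0.655, 0.756, 0.0, 0.0]
ft_force: [0.6, -0.2, -3.1]
grip_width: 0.0625
plan travel [0.0015 0.0004 0.0185] dr [ 0.    -0.     0.001] | yaw now 8.2 rows>= 0.3 t 26.75 w 0.0625
```

```bash
python3 -m crank '{"dr":[[0,0,0],[0,0,0],[0,0,0],[0,0,0]],"travel":[[0.001,0,0.007],[0.001,0,0.013],[0.001,0,0.016],[0.001,0,0.016]],"hand":[0.055,0.055,0.055,0.055]}'
python3 -m crank '{"dr":[[0,0,0],[0,0,0]],"travel":[[0,0,0.001],[0,0,0.001]],"hand":[0.055,0.055]}'
```

```text
clock: 27.25
eef_pos: [0.5198, -0.3259, 0.0659]
tool_rot: [0.656, 0.755, -0.0, -0.0]
ft_force: [-0.3, 0.6, -3.6]
grip_width: 0.0625
clock: 27.5
eef_pos: [0.5201, -0.3261, 0.0653]
tool_rot: [0.656, 0.755, 0.0, 0.0]
ft_force: [0.2, 0.6, -3.1]
grip_width: 0.0624
```

```bash
python3 -m crank '{"dr":[[0,0,0],[0,0,0]],"travel":[[0.001,0.001,0.001],[0.001,0.001,0.001]],"hand":[0.055,0.055]}'
python3 -m crank '{"dr":[[0,0,0],[0,0,0]],"travel":[[0,0,0.001],[0,0,0.001]],"hand":[0.055,0.055]}'
```

```text
clock: 27.75
eef_pos: [0.5209, -0.3247, 0.0642]
tool_rot: [0.655, 0.755, 0.0, -0.0]
ft_force: [0.7, -0.9, -3.2]
grip_width: 0.0622
clock: 28.0
eef_pos: [0.5208, -0.3248, 0.0631]
tool_rot: [0.656, 0.755, -0.0, -0.0]
ft_force: [-1.1, 0.2, -3.8]
grip_width: 0.0622
```

```bash
python3 -m crank '{"dr":[[0,0,0],[0,0,0]],"travel":[[0,0,0.0007],[0,0,0.0007]],"hand":[0.055,0.055]}'
python3 -m crank '{"dr":[[0,0,0],[0,0,0]],"travel":[[0,0,0.0005],[0,0,0.0005]],"hand":[0.055,0.055]}'
```

```text
clock: 28.25
eef_pos: [0.5209, -0.3249, 0.063]
tool_rot: [0.656, 0.755, 0.0, 0.0]
ft_force: [-0.5, 0.3, 0.7]
grip_width: 0.0623
clock: 28.5
eef_pos: [0.5209, -0.3249, 0.063]
tool_rot: [0.656, 0.755, 0.0, 0.0]
ft_force: [-2.9, 1.1, 5.5]
grip_width: 0.0619
```

```bash
python3 -m crank '{"dr":[[0,0,0],[0,0,0],[0,0,0],[0,0,0],[0,0,0],[0,0,0],[0,0,0]],"travel":[[0,0,-0.001],[0,0,-0.001],[0,0,-0.001],[0,0,-0.001],[0,0,-0.05],[0,0,-0.1],[0,0,-0.13]],"hand":[0.085,0.085,0.085,0.085,0.085,0.085,0.085]}'
python3 -c "
from h import *
c=cam('side');crop(c,290,200,190,180,4,'s13.png');np.savez('s13.npz',**c)
c=cam('wrist');cv2.imwrite('pics/w13.png',c['color'][...,::-1]);np.savez('w13.npz',**c)
plan(.5,.4017,.17,3)"
```

```text
clock: 29.38
eef_pos: [0.5218, -0.3254, 0.1951]
tool_rot: [0.656, 0.755, 0.0, 0.002]
ft_force: [0.6, -0.5, -0.5]
grip_width: 0.085
plan travel [0.7241 0.0792 0.0232] dr [0.007 0.005 0.089] | yaw now 8.1 rows>= 11.7 t 29.48 w 0.0852
```

View pics/w13.png

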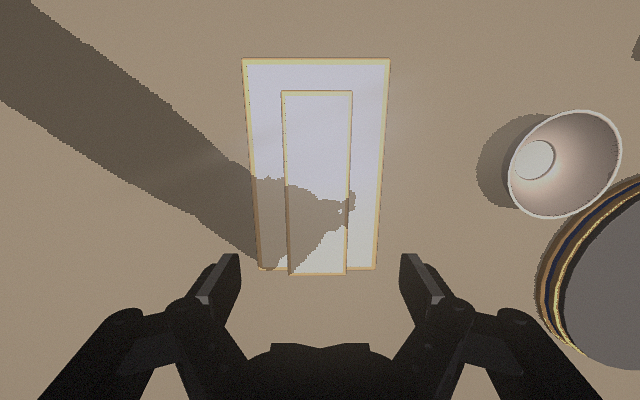

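View pics/s13.png

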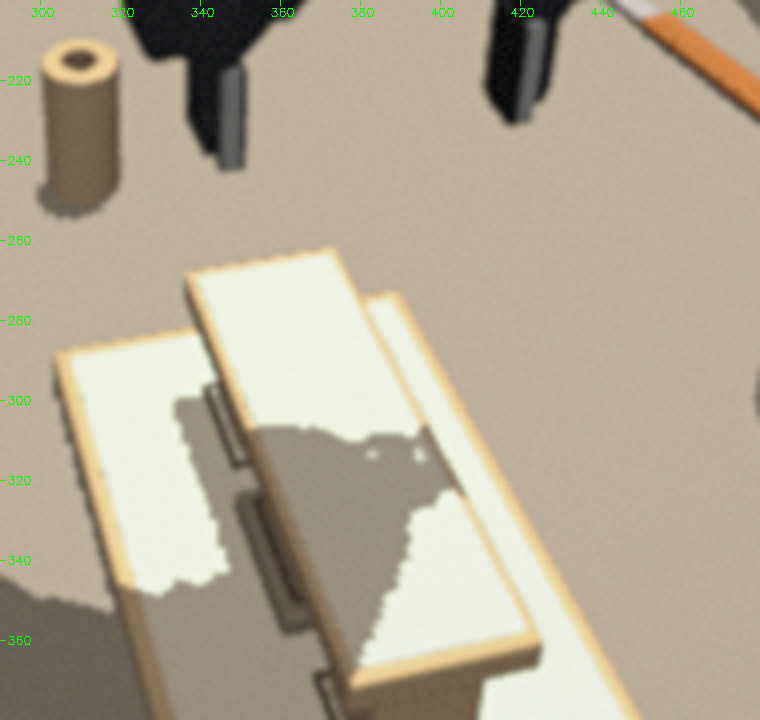

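```bash
python3 -c "
from h import *
c=dict(np.load('w13.npz'))
def rep(px,z):
    P=p2w(c,px,z)[:,:2];e=np.roll(P,-1,0)-P
    print(P.mean(0),np.linalg.norm(e,axis=1),np.degrees(np.arctan2(e[:,1],e[:,0])))
rep([(281,91),(352,91),(345.5,274.5),(289,275)],.079)
rep([(242,59),(390,59),(377,269),(260,269)],.015)
plan(.5,.4017,.17,3)"
python3 -m crank '{"dr":[[0,0,0.089],[0,0,0.089],[0,0,0.089],[0,0,0.089],[0,0,0.089],[0,0,0.089],[0,0,0.089],[0,0,0.089],[0,0,0.089],[0,0,0.089]],"travel":[[0.724,0.079,0.023],[0.724,0.079,0.023],[0.724,0.079,0.023],[0.724,0.079,0.023],[0.724,0.079,0.023],[0.724,0.079,0.023],[0.724,0.079,0.023],[0.724,0.079,0.023],[0.724,0.079,0.023],[0.724,0.079,0.023]],"hand":[0.085,0.085,0.085,0.085,0.085,0.085,0.085,0.085,0.085,0.085]}'
python3 -c "
from h import *
plan(.5,.4017,.17,3)"
```

```text
[ 0.52160541 -0.32468696] [0.0622852  0.18685246 0.06170429 0.18712064] [   8.02450688  -82.04053096 -171.7267036    98.13761225]
[ 0.52220208 -0.3240628 ] [0.15615767 0.25561593 0.15775268 0.25457873] [   8.0704085   -81.29671664 -172.301725     98.34762403]
plan travel [0.7241 0.0792 0.0232] dr [0.007 0.005 0.089] | yaw now 8.1 rows>= 11.7 t 29.48 w 0.0852
clock: 30.72
eef_pos: [0.4999, 0.3012, 0.171]
tool_rot: [0.688, 0.725, -0.001, -0.0]
ft_force: [1.2, -0.7, -0.3]
grip_width: 0.085
plan travel [0.1004 0.0053 0.0009] dr [-0.001  0.001 -0.   ] | yaw now 3.0 rows>= 1.6 t 30.73 w 0.085
```

```bash
python3 -m crank '{"dr":[[0,0,0],[0,0,0],[0,0,0],[0,0,0]],"travel":[[0.06,0.003,0],[0.06,0.003,0],[0.06,0.003,0],[0.06,0.003,0]],"hand":[0.085,0.085,0.085,0.085]}'
python3 -c "
from h import *
plan(.5,.4017,.17,3)
c=cam('wrist');cv2.imwrite('pics/w14.png',c['color'][...,::-1]);np.savez('w14.npz',**c)"
```

```text
clock: 31.22
eef_pos: [0.5006, 0.358, 0.1719]
tool_rot: [0.689, 0.725, -0.001, 0.0]
ft_force: [-0.3, 1.0, -0.1]
grip_width: 0.0852
plan travel [0.0437 0.0016 0.0019] dr [-0.001  0.001 -0.002] | yaw now 2.9 rows>= 0.7 t 31.23 w 0.0852
```

View pics/w14.png

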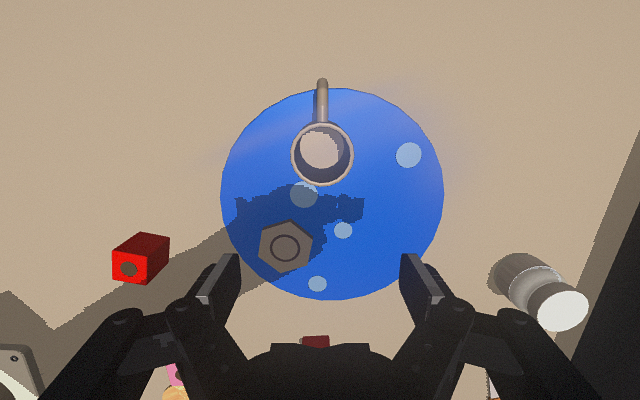

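```bash
python3 -c "
from h import *
c=dict(np.load('w14.npz'))
print(p2w(c,[(291,153.5),(354,153.5),(322.5,122),(322.5,186),(322.5,153.5)],.075),p2w(c,[(322,84)],.05))
plan(.4995,.4015,.13,3)"
```

```text
[[0.47400391 0.40160763 0.075     ]
 [0.5280014  0.40425217 0.075     ]
 [0.49964393 0.42893902 0.075     ]
 [0.50251141 0.37408633 0.075     ]
 [0.50100358 0.40292995 0.075     ]] [[0.49782847 0.45992814 0.05      ]]
plan travel [0.0435 0.0009 0.0422] dr [-0.     0.    -0.002] | yaw now 2.9 rows>= 1.0 t 31.27 w 0.0853
```

```bash
python3 -m crank '{"dr":[[0,0,0],[0,0,0],[0,0,0],[0,0,0]],"travel":[[0.044,0.002,0],[0.044,0.002,0.042],[0.044,0.002,0.042],[0.044,0.002,0.042]],"hand":[0.085,0.085,0.085,0.085]}'
python3 -c "
from h import *
plan(.5008,.402,.033,3)"
```

```text
clock: 31.78
eef_pos: [0.5009, 0.4027, 0.1314]
tool_rot: [0.689, 0.725, 0.0, 0.0]
ft_force: [0.2, -0.4, 0.7]
grip_width: 0.0851
plan travel [-0.0007 -0.0002  0.0984] dr [ 0.    -0.    -0.002] | yaw now 2.9 rows>= 1.6 t 31.77 w 0.0851
```

```bash
python3 -m crank '{"dr":[[0,0,0],[0,0,0],[0,0,0],[0,0,0],[0,0,0],[0,0,0],[0,0,0],[0,0,0],[0,0,0],[0,0,0]],"travel":[[-0.001,0,0.03],[-0.001,0,0.07],[-0.001,0,0.098],[-0.001,0,0.098],[-0.001,0,0.098],[-0.001,0,0.098],[-0.001,0,0.098],[-0.001,0,0.098],[-0.001,0,0.098],[-0.001,0,0.098]],"hand":[0.085,0.085,0.085,0.085,0.045,0.045,0.045,0.045,0.045,0.045]}'
python3 -c "
from h import *
plan(.5008,.402,.19,3)"
```

```text
clock: 33.02
eef_pos: [0.502, 0.4039, 0.0353]
tool_rot: [0.688, 0.725, 0.003, 0.0]
ft_force: [0.6, 0.1, 6.3]
grip_width: 0.0539
plan travel [-0.0014 -0.0006 -0.1547] dr [ 0.004 -0.003 -0.   ] | yaw now 3.0 rows>= 2.5 t 33.02 w 0.0539
```

```bash
python3 -m crank '{"dr":[[0,0,0],[0,0,0],[0,0,0],[0,0,0]],"travel":[[0,0,-0.04],[0,0,-0.1],[0,0,-0.15],[0,0,-0.165]],"hand":[0.045,0.045,0.045,0.045]}'
python3 -c "
from h import *
plan(.5213,-.3227,.19,8.1)"
```

```text
clock: 33.52
eef_pos: [0.502, 0.404, 0.2025]
tool_rot: [0.688, 0.725, 0.004, 0.001]
ft_force: [0.7, -0.3, -0.7]
grip_width: 0.0539
plan travel [-0.7268 -0.0186  0.0088] dr [ 0.007 -0.005 -0.089] | yaw now 3.0 rows>= 11.6 t 33.52 w 0.0539
```

```bash
python3 -m crank '{"dr":[[0,0,0],[0,0,-0.01],[0,0,-0.02],[0,0,-0.03],[0,0,-0.04],[0,0,-0.05],[0,0,-0.06],[0,0,-0.07],[0,0,-0.08],[0,0,-0.089]],"travel":[[-0.03,-0.001,0],[-0.08,-0.002,0],[-0.14,-0.004,0],[-0.2,-0.005,0],[-0.26,-0.007,0],[-0.32,-0.008,0],[-0.38,-0.01,0],[-0.44,-0.012,0],[-0.49,-0.013,0],[-0.53,-0.014,0]],"hand":[0.045,0.045,0.045,0.045,0.045,0.045,0.045,0.045,0.045,0.045]}'
python3 -c "
from h import *
plan(.5213,-.3227,.18,8.1)"
```

```text
clock: 34.78
eef_pos: [0.5129, -0.1294, 0.1962]
tool_rot: [0.656, 0.755, -0.0, -0.001]
ft_force: [0.7, -0.1, -0.8]
grip_width: 0.0538
plan travel [-0.1926 -0.0186  0.0161] dr [-0.002 -0.001 -0.002] | yaw now 8.0 rows>= 3.1 t 34.77 w 0.0538
```

```bash
python3 -m crank '{"dr":[[0,0,0],[0,0,0],[0,0,0],[0,0,0],[0,0,0],[0,0,0],[0,0,0]],"travel":[[-0.05,-0.005,0],[-0.11,-0.011,0],[-0.16,-0.016,0.01],[-0.185,-0.018,0.016],[-0.193,-0.019,0.016],[-0.193,-0.019,0.016],[-0.193,-0.019,0.016]],"hand":[0.045,0.045,0.045,0.045,0.045,0.045,0.045]}'
python3 -c "
from h import *
plan(.5213,-.3227,.112,8.1)
c=cam('wrist');cv2.imwrite('pics/w15.png',c['color'][...,::-1]);np.savez('w15.npz',**c)"
```

```text
clock: 35.65
eef_pos: [0.5226, -0.3196, 0.1818]
tool_rot: [0.655, 0.756, 0.0, 0.0]
ft_force: [0.1, 0.6, -1.3]
grip_width: 0.054
plan travel [-0.0029 -0.0018  0.0698] dr [ 0.    -0.     0.002] | yaw now 8.2 rows>= 1.1 t 35.65 w 0.054
```

View pics/w15.png

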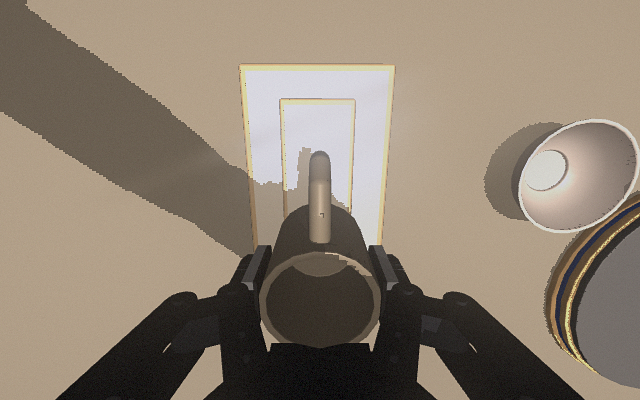

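```bash
python3 -c "
from h import *
c=dict(np.load('w15.npz'))
P=p2w(c,[(259,300),(381,300),(320,250),(320,350)],.2215);print(P,P[:2].mean(0),P[2:].mean(0))"
python3 -m crank '{"dr":[[0,0,0],[0,0,0],[0,0,0],[0,0,0],[0,0,0]],"travel":[[-0.003,-0.002,0.02],[-0.003,-0.002,0.05],[-0.003,-0.002,0.068],[-0.003,-0.002,0.07],[-0.003,-0.002,0.07]],"hand":[0.045,0.045,0.045,0.045,0.045]}'
python3 -c "
from h import *
plan(.5213,-.3227,.106,8.1)"
```

```text
[[ 0.49607389 -0.32203627  0.2215    ]
 [ 0.54941962 -0.31447031  0.2215    ]
 [ 0.51924019 -0.29379837  0.2215    ]
 [ 0.52674444 -0.34623478  0.2215    ]] [ 0.52274675 -0.31825329  0.2215    ] [ 0.52299232 -0.32001657  0.2215    ]
clock: 36.33
eef_pos: [0.5214, -0.324, 0.1123]
tool_rot: [0.655, 0.755, 0.0, 0.001]
ft_force: [-0.4, 0.4, -1.0]
grip_width: 0.0542
plan travel [0.0013 0.0001 0.0063] dr [0.001 0.001 0.001] | yaw now 8.1 rows>= 0.1 t 36.33 w 0.0542
```

```bash
python3 -m crank '{"dr":[[0,0,0],[0,0,0],[0,0,0],[0,0,0]],"travel":[[0,0,0.003],[0,0,0.005],[0,0,0.006],[0,0,0.006]],"hand":[0.045,0.045,0.045,0.045]}'
python3 -m crank '{"dr":[[0,0,0],[0,0,0]],"travel":[[0,0,0.001],[0,0,0.001]],"hand":[0.045,0.045]}'
```

```text
clock: 36.83
eef_pos: [0.5206, -0.3244, 0.1053]
tool_rot: [0.656, 0.755, -0.0, -0.0]
ft_force: [-0.7, 0.2, -1.1]
grip_width: 0.0537
clock: 37.08
eef_pos: [0.5207, -0.3244, 0.1043]
tool_rot: [0.656, 0.755, -0.0, 0.0]
ft_force: [0.8, -0.0, -0.2]
grip_width: 0.0539
```

```bash
python3 -m crank '{"dr":[[0,0,0],[0,0,0]],"travel":[[0,0,0.0005],[0,0,0.0005]],"hand":[0.045,0.045]}'
```

```text
clock: 37.33
eef_pos: [0.5207, -0.3245, 0.1043]
tool_rot: [0.656, 0.755, -0.0, 0.0]
ft_force: [-0.8, 0.1, 1.3]
grip_width: 0.0537
```

```bash
python3 -m crank '{"dr":[[0,0,0],[0,0,0],[0,0,0],[0,0,0],[0,0,0],[0,0,0],[0,0,0],[0,0,0]],"travel":[[0,0,0],[0,0,0],[0,0,0],[0,0,0],[0,0,-0.03],[0,0,-0.08],[0,0,-0.13],[0,0,-0.16]],"hand":[0.085,0.085,0.085,0.085,0.085,0.085,0.085,0.085]}'
python3 -m crank '{"dr":[[0,0,0],[0,0,0],[0,0,0],[0,0,0],[0,0,0]],"travel":[[0.06,0,0],[0.12,0,0],[0.18,0,0],[0.2,0,0],[0.2,0,0]],"hand":[0.085,0.085,0.085,0.085,0.085]}'
python3 -c "
from h import *
c=cam('side');crop(c,240,100,200,150,4,'s16b.png');crop(c,290,190,190,150,4,'s16.png');np.savez('s16.npz',**c)
c=cam('scene');cv2.imwrite('pics/sc16.png',c['color'][...,::-1])
c=cam('wrist');cv2.imwrite('pics/w16.png',c['color'][...,::-1]);np.savez('w16.npz',**c)"
```

```text
clock: 38.33
eef_pos: [0.5214, -0.3248, 0.2671]
tool_rot: [0.656, 0.755, 0.0, 0.002]
ft_force: [0.1, 0.4, 0.3]
grip_width: 0.0847
clock: 38.95
eef_pos: [0.4927, -0.1254, 0.2643]
tool_rot: [0.655, 0.756, 0.0, 0.001]
ft_force: [-0.5, 0.3, 0.8]
grip_width: 0.0848
```

View pics/s16.png

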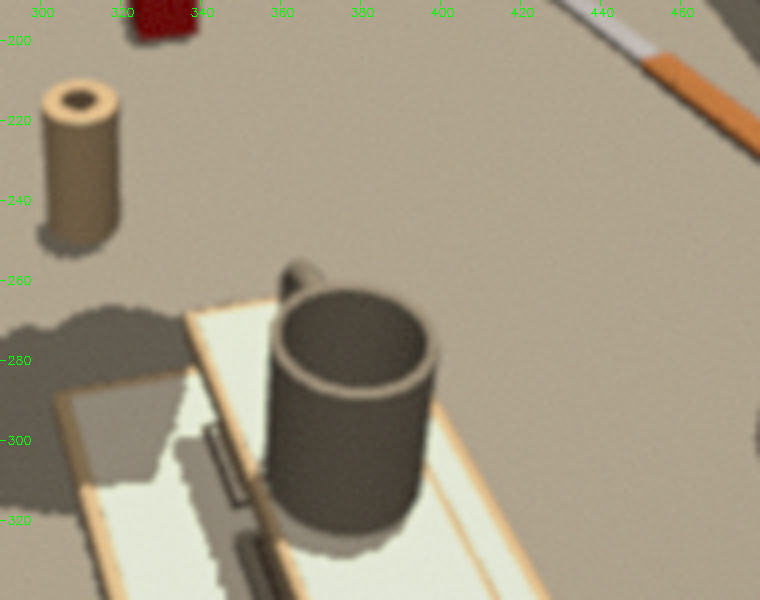

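View pics/sc16.png

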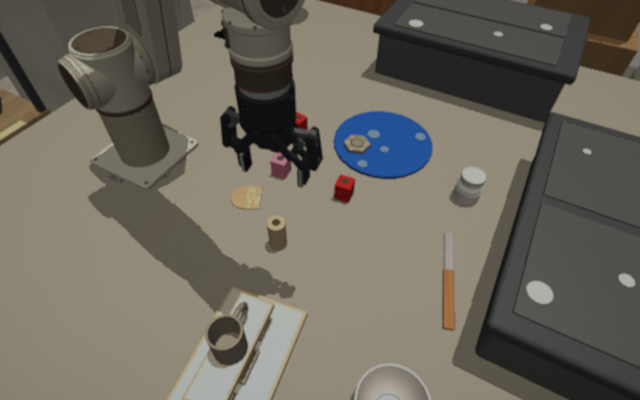

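View pics/w16.png

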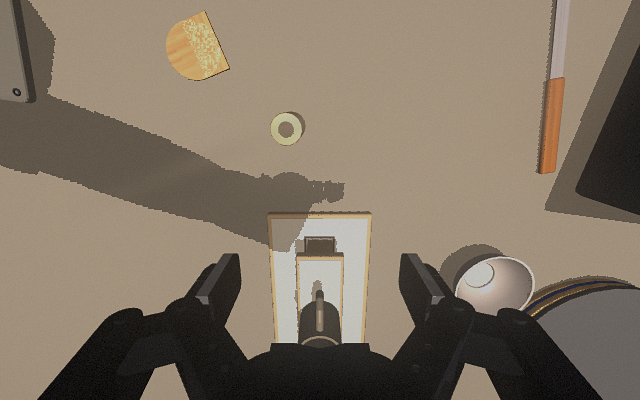

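```bash
python3 -c "
from h import *
c=dict(np.load('s16.npz'))
print(p2w(c,[(378.75,275.5)],.144),p2w(c,[(310,215)],.075))
o=bot.get_obs();print(o['clock'],o['eef_pos'],o['ft_force'])
print(job.job_done())"
```

```text
[[ 0.52146535 -0.3305043   0.144     ]] [[ 0.44693139 -0.07553594  0.075     ]]
39.1 [ 0.49297412 -0.12746739  0.26378712] [-0.10537086 -0.07873232 -0.24459528]
the job is handed in; nothing more can be done
None
```

The kiln shelf is loaded in the order you asked, and I handed the job in at 39 s with the gripper clear of everything. I placed the two square posts, then the square tile between them, then the bridge plate, and finally the mug upright on its middle.

- **Posts:** the far post measured within about 2 mm of its square. In the side camera both posts stand inside their outlines.
- **Tile:** it lies flat between the posts. I did not measure its centre again after release, but the gripper let go within about 1 mm of the shelf centre.
- **Bridge plate:** it measured within 1 mm of the shelf centre and in line with it to well under a degree.
- **Mug:** it stands upright with its handle along the plate. The gripper's position at release puts it within 1 mm of the plate's middle along its length. The side camera read it about 6 mm off that way. That camera had already been reading y (the mug's direction here) 4–13 mm low on several objects, so I trusted the gripper reading and moved nothing.
- **Bystanders:** the round post and six-sided tile are where they were. The round post re-measured within about 2 mm; I checked the six-sided tile by eye.

Wrist forces at the points I read them stayed under about 7 N, and I saw nothing fall off or tip.

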